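Put a slide-rack kit right: hang the wrong rack, fit the spare, complete the set

ROBOT

A 6-joint arm with a two-finger parallel gripper is mounted at the origin on the work surface. World frame = base frame: x ahead of the robot, y to its left, z up, the work surface at z = 0. Lengths are in m, angles in rad, forces in N, time in s.
With the tool pointing down it reaches from about 0.35 to 0.85 m from the base axis. Payload 8.1 kg.
Tool frame: the origin (TCP) lies at the very end of the fingers, on their centre line; the grasp point (between the pads) lies 19 mm behind it; y points along the fingers, z is the direction in which the jaws open and shut, and the axes are right-handed (so a half turn about y gives the same grasp; the last joint's range is limited). The gripper opens to 85 mm and grips with 20 to 120 N. Pads are 22 mm wide; open, the fingers measure 114 mm over their backs; the gripper's body (76 mm by 85 mm) begins 54 mm behind the grasp point. The pads swing forward as they close: fully open they stand 13 mm farther back than shut.
Start: joints at [-1.201, 0.13, 1.488, -0, 1.523, -0.085], TCP at [0.264, -0.539, 0.231] pointing down, gripper open.
Joint ranges: [-2.96, 2.96], [-0.89, 2.26], [0.02, 2.5], [-1.34, 4.48], [0, 2.73], [-2.66, 2.66]. Speed limits (rad/s): [2.39, 2.39, 2.79, 3.14, 3.14, 3.14].

INTERFACE

Orientations are given as a unit quaternion [w, x, y, z].
In Python, from cell import sense, grab_frame, job_done, recognise gives the robot as it stands.
- The arm moves only by the tool jog_arm, never from a script. Its argument "rows" is a list of rows, each a list of 7 numbers: the shift along the tool's x, y, z in m, then the turn, a rotation vector about the tool's x, y, z in degrees, then the finger opening in m, from 0 to 0.0854. In form: [[x, y, z, ax, ay, az, gripper], ...]. A call has 1 to 20 rows; each row is the pose to reach, as a shift and turn from the pose commanded when the call began, along the tool's axes at that moment; what a row does not reach only later rows make up. A row lasts 1/10 s, in which the tool goes at most 50 mm and 8.59 degrees, less where a joint would pass 70% of its speed; a pose out of reach is approached as far as the arm can. A call with a gripper value outside its range is refused whole. The fingers move at their own pace and stop on an object; "squeeze" is the grip in N (left out, the last holds). Time passes only in rows, so rows that repeat a pose let the fingers close. It gives the time, the measured TCP pose, the force and the opening at its end, in the units of the state.
- sense(): the state, without advancing time (a new reading comes with each control period).
- grab_frame(name): name is "scene" or "top" or "wrist"; returns a dict with "frame" (420x560x3 uint8, red, green, blue), "fov_y" (degrees; the focal length in pixels is half the picture's height over the tangent of half this angle, whatever the lens; pixels are square), "cx", "cy" (the principal point, pixels), "distortion" ([k1, k2, p1, p2, k3] as OpenCV has them; the pictures are not rectified), "T" (4x4, takes a point from camera to world coordinates). Camera axes: x right, y up, looking along -z (the intrinsics and any distortion apply to the point x, -y, -z); pixel columns grow to the right and rows downward; lengths in m; the calibration is good to about 2 mm. A picture is of the moment at which its call begins. There is no depth.
- job_done(): hands the job in, once; it reports no verdict.
Trained networks look in a picture, given as the dict that the camera call returned (one of the last four; its "shot" number tells which), for a name from the list of things; names that differ only in an ending like _2 or _b are one class to them, and where a whole thing is asked for, a point or a joint stands for the part that bears it (a point fixed in the world has none). Each returns a list of dicts, best first, with "confidence" (0 to 1); they miss things now and then, are a little off and sometimes report something else, mostly with a low value. They report only what shows in the picture. A call takes as long as a camera call. They do not tell look-alikes from the thing itself.
- recognise(picture, name): "centre" ([x, y, z] in m, in the coordinates of the camera as it stood for that picture, good to about 4 mm: the middle of the surface that is visible of it).
The state is a dict: "clock": time; "qpos": joint angles; "joint_vel": joint speeds; "joint_torque": joint torques, N m; "eef_pos": TCP position; "orientation": TCP orientation; "force": force on the tool from outside, world axes, zero at the start; "torque": the same for the moment, N m; "opening": finger opening in m.
Only numpy, scipy, OpenCV 4.12 (cv2) and the standard library are available. Lean on these libraries where they do the work, as an engineer would, in place of code of your own. Each camera call takes 0.05 s, during which the arm holds its last target. There are 200 camera calls.

TASK

The yellow six-bay kit tray should hold white slide racks only, but a blue one has got into it: first take that one out and hang it by its handle on the hook of the stand. Then open the stock drawer and put its white rack into the tray in exchange, and load every white rack that stands on the bench as well, each upright and fully down in a bay of its own. At the end push the drawer fully shut with the other stock racks still standing in it, and leave the other things on the bench alone.

Things in the scene. Friction and masses are not known exactly. Their poses are not given: they have to be found in the camera images.
- white1_mid (a point): White slide rack: block 90 (its x) x 40 (y) x 30 mm high; above its middle a flat stirrup handle, 50 mm wide along x, 14 mm thick in y, its top 95 mm above the underside: two 6 mm uprights and a 14 mm high top bar over an open window 38 mm wide, 51 mm high (30 to 81 mm above the underside). About 140 g. Site at its centre, 47.5 mm above the underside; z up. Starts in a tray bay, belongs there.
- white2_mid (a point): White rack, same shape as white1. Site at its centre, half-way up; axes as for white1. Starts in a bay of the tray and belongs there. All racks can be gripped from above by the handle, across its 50 mm width (fingers outside the uprights) or its 14 mm thickness.
- blue1_mid (a point): Blue rack, same shape as white1. Site at its centre, half-way up; axes as for white1. Its handle bar's middle is 40.5 mm above its centre. The wrong rack: starts in a bay of the tray.
- white3_mid (a point): White rack, same shape as white1. Site at its centre, half-way up; axes as for white1. The correct spare, starts in the stock drawer (inside the closed cabinet), in one of its places, its x axis along the cabinet's width.
- blue2_mid (a point): Blue rack, same shape as white1. Site at its centre, half-way up; axes as for white1. Stock in the drawer; stays there.
- green1_mid (a point): Green rack, same shape as white1. Site at its centre, half-way up; axes as for white1. Stock in the drawer; stays there.
- white4_mid (a point): White rack, same shape as white1. Site at its centre, half-way up; axes as for white1. May be standing on the bench to the robot's right, or be absent (None).
- white5_mid (a point): White rack, same shape as white1. Site at its centre, half-way up; axes as for white1. May be standing on the bench to the robot's right, or be absent (None).
- white6_mid (a point): White rack, same shape as white1. Site at its centre, half-way up; axes as for white1. May be standing on the bench to the robot's right, or be absent (None).
- bay0 (a point): Centre of the floor of bay 0 of the yellow kit tray, axes those of the tray (x along the bays, z up); it lies at x -52, y -56 mm from the tray's middle. Fixed tray, 212 x 172 mm; bays 100 (x) x 52 (y) mm inside, floor 6 mm above the bench, 4 mm walls 10 mm above the floor. A rack stands in a bay with its x along tray x, either way round.
- bay1 (a point): Centre of the floor of bay 1 of the yellow kit tray, axes those of the tray (x along the bays, z up); it lies at x -52, y +0 mm from the tray's middle.
- bay2 (a point): Centre of the floor of bay 2 of the yellow kit tray, axes those of the tray (x along the bays, z up); it lies at x -52, y +56 mm from the tray's middle.
- bay3 (a point): Centre of the floor of bay 3 of the yellow kit tray, axes those of the tray (x along the bays, z up); it lies at x +52, y -56 mm from the tray's middle.
- bay4 (a point): Centre of the floor of bay 4 of the yellow kit tray, axes those of the tray (x along the bays, z up); it lies at x +52, y +0 mm from the tray's middle.
- bay5 (a point): Centre of the floor of bay 5 of the yellow kit tray, axes those of the tray (x along the bays, z up); it lies at x +52, y +56 mm from the tray's middle.
- drawer (a joint): Stock drawer in the white cabinet on the left of the bench: 0 shut, grows as it is pulled out towards the robot, to 0.15 m at most. It needs 2 to 4 N and stays where it is left.
- drawer_handle (a point): Middle of the drawer's handle: a level steel bar, 10 mm thick, 100 mm long along point y, 110 mm above the bench, 63 mm in front of the drawer's 60 mm high blue front panel. The drawer opens along this point's -x. Cabinet 240 mm wide, 140 high, 150 deep; its front edge is 65 mm behind the bar when shut.
- drawer_floor (a point): Centre of the drawer's inner floor, 12 mm above the bench; inside 116 (x) x 208 mm (y), side and back walls 30 mm high. Moves with the drawer; axes as for the handle. Racks stand in it at x -26 or +28, y -53 or +53 mm (one place empty) and move with it; all are clear of the cabinet when it is out by 0.13 m.
- hook (a point): Point on the axis of the level hook shaft (10 mm thick, 240 mm above the bench) of the fixed stand on the right, where a rack should hang. The shaft runs along point x, from the 16 mm post at +65 to -35 mm, then turns up: tip 47 mm out in -x, rising to 27 mm above the axis. A rack hangs with the shaft through its handle window, its x along point y.
- eyepiece: Black microscope eyepiece standing on the bench, 38 mm wide, 46 mm high; origin at the centre of its underside. Not part of the job; leave it alone.
- oil_bottle: Small amber bottle, 36 mm wide, 75 mm high; origin at the centre of its underside. Not part of the job; leave it alone.
- slide_box: Flat cardboard slide box 90 x 170 x 30 mm; origin at the centre of its underside. Not part of the job; leave it alone.
- lens_cap: Black round lens cap, 56 mm wide, 24 mm high; origin at the centre of its underside. Not part of the job; leave it alone.
- sample_jar: Small sample jar with a white lid, 50 mm wide, 50 mm high; origin at the centre of its underside. Not part of the job; leave it alone.
Things that resemble listed ones, but are neither listed nor needed, are in the scene too. What is shaped like the part that bears blue1_mid but brown or orange is not meant.

How it is judged:
On the way, in this order (a step that is already met when the one before it is completed fails the run):
1. the blue rack from the tray hangs by its handle on the hook, released (z of blue1_mid in the frame of hook between -0.04 and -0.018 m and x of blue1_mid in the frame of hook between -0.045 and 0.05 m and y of blue1_mid in the frame of hook between -0.02 and 0.02 m and angle between blue1_mid's own z axis and vertical below 0.35 rad and contact force between blue1 and hook_stand above 0.3 N and contact force between blue1 and the fingers below 0.05 N), for 0.3 s.
2. the white rack from the drawer stands in a bay of the tray (((horizontal distance between white3_mid and bay0 below 0.014 m and z of white3_mid in the frame of bay0 between 0.0425 and 0.0525 m) or (horizontal distance between white3_mid and bay1 below 0.014 m and z of white3_mid in the frame of bay1 between 0.0425 and 0.0525 m) or (horizontal distance between white3_mid and bay2 below 0.014 m and z of white3_mid in the frame of bay2 between 0.0425 and 0.0525 m) or (horizontal distance between white3_mid and bay3 below 0.014 m and z of white3_mid in the frame of bay3 between 0.0425 and 0.0525 m) or (horizontal distance between white3_mid and bay4 below 0.014 m and z of white3_mid in the frame of bay4 between 0.0425 and 0.0525 m) or (horizontal distance between white3_mid and bay5 below 0.014 m and z of white3_mid in the frame of bay5 between 0.0425 and 0.0525 m)) and angle between white3_mid's own z axis and vertical below 0.12 rad), for 0.2 s.
At the end, for the whole second after the job is handed in: The tray's blue rack hangs still by its handle on the hook; each white rack present stands in its own bay, within 14 mm of the bay's centre, on its floor (5 mm), upright; the other blue rack and the green one stand in the drawer; the drawer is shut to 12 mm (all of step 1 and all of step 2 and linear speed of each of blue1, white1, white2, white3, white4, white5, white6 below 0.03 m/s and ((horizontal distance between white1_mid and bay0 below 0.014 m and z of white1_mid in the frame of bay0 between 0.0425 and 0.0525 m) or (horizontal distance between white1_mid and bay1 below 0.014 m and z of white1_mid in the frame of bay1 between 0.0425 and 0.0525 m) or (horizontal distance between white1_mid and bay2 below 0.014 m and z of white1_mid in the frame of bay2 between 0.0425 and 0.0525 m) or (horizontal distance between white1_mid and bay3 below 0.014 m and z of white1_mid in the frame of bay3 between 0.0425 and 0.0525 m) or (horizontal distance between white1_mid and bay4 below 0.014 m and z of white1_mid in the frame of bay4 between 0.0425 and 0.0525 m) or (horizontal distance between white1_mid and bay5 below 0.014 m and z of white1_mid in the frame of bay5 between 0.0425 and 0.0525 m)) and angle between each of white1_mid, white2_mid, white4_mid, white5_mid, white6_mid's own z axis and vertical below 0.12 rad and ((horizontal distance between white2_mid and bay0 below 0.014 m and z of white2_mid in the frame of bay0 between 0.0425 and 0.0525 m) or (horizontal distance between white2_mid and bay1 below 0.014 m and z of white2_mid in the frame of bay1 between 0.0425 and 0.0525 m) or (horizontal distance between white2_mid and bay2 below 0.014 m and z of white2_mid in the frame of bay2 between 0.0425 and 0.0525 m) or (horizontal distance between white2_mid and bay3 below 0.014 m and z of white2_mid in the frame of bay3 between 0.0425 and 0.0525 m) or (horizontal distance between white2_mid and bay4 below 0.014 m and z of white2_mid in the frame of bay4 between 0.0425 and 0.0525 m) or (horizontal distance between white2_mid and bay5 below 0.014 m and z of white2_mid in the frame of bay5 between 0.0425 and 0.0525 m)) and ((horizontal distance between white4_mid and bay0 below 0.014 m and z of white4_mid in the frame of bay0 between 0.0425 and 0.0525 m) or (horizontal distance between white4_mid and bay1 below 0.014 m and z of white4_mid in the frame of bay1 between 0.0425 and 0.0525 m) or (horizontal distance between white4_mid and bay2 below 0.014 m and z of white4_mid in the frame of bay2 between 0.0425 and 0.0525 m) or (horizontal distance between white4_mid and bay3 below 0.014 m and z of white4_mid in the frame of bay3 between 0.0425 and 0.0525 m) or (horizontal distance between white4_mid and bay4 below 0.014 m and z of white4_mid in the frame of bay4 between 0.0425 and 0.0525 m) or (horizontal distance between white4_mid and bay5 below 0.014 m and z of white4_mid in the frame of bay5 between 0.0425 and 0.0525 m)) and ((horizontal distance between white5_mid and bay0 below 0.014 m and z of white5_mid in the frame of bay0 between 0.0425 and 0.0525 m) or (horizontal distance between white5_mid and bay1 below 0.014 m and z of white5_mid in the frame of bay1 between 0.0425 and 0.0525 m) or (horizontal distance between white5_mid and bay2 below 0.014 m and z of white5_mid in the frame of bay2 between 0.0425 and 0.0525 m) or (horizontal distance between white5_mid and bay3 below 0.014 m and z of white5_mid in the frame of bay3 between 0.0425 and 0.0525 m) or (horizontal distance between white5_mid and bay4 below 0.014 m and z of white5_mid in the frame of bay4 between 0.0425 and 0.0525 m) or (horizontal distance between white5_mid and bay5 below 0.014 m and z of white5_mid in the frame of bay5 between 0.0425 and 0.0525 m)) and ((horizontal distance between white6_mid and bay0 below 0.014 m and z of white6_mid in the frame of bay0 between 0.0425 and 0.0525 m) or (horizontal distance between white6_mid and bay1 below 0.014 m and z of white6_mid in the frame of bay1 between 0.0425 and 0.0525 m) or (horizontal distance between white6_mid and bay2 below 0.014 m and z of white6_mid in the frame of bay2 between 0.0425 and 0.0525 m) or (horizontal distance between white6_mid and bay3 below 0.014 m and z of white6_mid in the frame of bay3 between 0.0425 and 0.0525 m) or (horizontal distance between white6_mid and bay4 below 0.014 m and z of white6_mid in the frame of bay4 between 0.0425 and 0.0525 m) or (horizontal distance between white6_mid and bay5 below 0.014 m and z of white6_mid in the frame of bay5 between 0.0425 and 0.0525 m)) and horizontal distance between each of blue2_mid, green1_mid and drawer_floor below 0.1 m and z of each of blue2_mid, green1_mid in the frame of drawer_floor below 0.058 m and angle between each of blue2_mid, green1_mid's own z axis and vertical below 0.15 rad and value of joint drawer below 0.012 m); the robot touches nothing.
It fails at once if a bystander on the bench is moved by more than 50 mm or tipped over ((distance of eyepiece from where it was at the start of the episode above 0.05 m or angle between eyepiece's own z axis and vertical above 0.6 rad) or (distance of oil_bottle from where it was at the start of the episode above 0.05 m or angle between oil_bottle's own z axis and vertical above 0.6 rad) or (distance of slide_box from where it was at the start of the episode above 0.05 m or angle between slide_box's own z axis and vertical above 0.6 rad) or (distance of lens_cap from where it was at the start of the episode above 0.05 m or angle between lens_cap's own z axis and vertical above 0.6 rad) or (distance of sample_jar from where it was at the start of the episode above 0.05 m or angle between sample_jar's own z axis and vertical above 0.6 rad)).
Of white4, white5, white6 only 1 to 3 are there at a start; the rules pass over those that are not, and their reading is None.
At some moment in a run one of white4, white5, white6 may be knocked a few centimetres aside while the robot is not near it.
It also fails if it takes over 210 s, if anything falls off the work surface, if the arm or the gripper's body presses on something with over 40 N, if the wrist force passes 120 N, or if a joint passes its speed limit or range.

## Working session

There is one attempt and no reset: what is moved stays moved. The work goes in short steps, Python scripts to look and compute and a tool call to move; the robot and the scene stay as the last step left them, time stands still between calls to the robot, and variables do not carry over. Pictures are saved under pics/ and viewed, about 12 in all and at most 16, crops included, and the job is handed in when it is done.

Besides the shell and the picture viewer there is one more tool, called after "Emit:" as a command line: name --pt "numbers of a row" for each row, then --argument value for the rest. jog_arm: Moves the arm, as the interface text tells. Its arguments: {"type":"object","properties":{"rows":{"type":"array","items":{"type":"array","items":{"type":"number"}}},"squeeze":{"type":"number"}},"required":["rows"]}

```bash
ls; mkdir -p pics; cat > h.py <<'E'
import numpy as np, cv2
from scipy.spatial.transform import Rotation as R
from cell import sense, grab_frame, job_done, recognise
def K(f):
    h=f["frame"].shape[0]; fl=h/2/np.tan(np.radians(f["fov_y"])/2)
    return np.array([[fl,0,f["cx"]],[0,fl,f["cy"]],[0,0,1]])
def save(f,n,crop=None,s=1):
    im=f["frame"][:,:,::-1]
    if crop: im=im[crop[1]:crop[3],crop[0]:crop[2]]
    cv2.imwrite("pics/"+n,cv2.resize(im,None,fx=s,fy=s,interpolation=cv2.INTER_CUBIC))
def ray(f,u,v):
    p=cv2.undistortPoints(np.array([[[u,v]]],float),K(f),np.array(f["distortion"]))[0,0]
    T=np.array(f["T"]); d=T[:3,:3]@np.array([p[0],-p[1],-1]); return T[:3,3],d
def onz(f,u,v,z):
    o,d=ray(f,u,v); return o+d*(z-o[2])/d[2]
def proj(f,P):
    T=np.array(f["T"]); c=(np.atleast_2d(P)-T[:3,3])@T[:3,:3]; c=c*[1,-1,-1]
    return cv2.projectPoints(c.reshape(-1,1,3),np.zeros(3),np.zeros(3),K(f),np.array(f["distortion"]))[0].reshape(-1,2)
def rec(f,name):
    T=np.array(f["T"]); out=[]
    for r in recognise(f,name):
        c=np.array(r["centre"]); w=T[:3,:3]@c+T[:3,3]; out.append((round(r["confidence"],2),w.round(3).tolist(),proj(f,w)[0].round().astype(int).tolist()))
    return out
def Rt(s=None):
    s=s or sense(); q=s["orientation"]; return R.from_quat([q[1],q[2],q[3],q[0]]).as_matrix()
E
python3 - <<'E'
from h import *
s=sense(); print(s); print(Rt(s).round(3))
for n in ("scene","top"):
    f=grab_frame(n); save(f,n+"0.png",s=1.4); print(n,f["fov_y"],f["distortion"],np.array(f["T"]).round(3).tolist())
    for k in ("white1_mid","blue1_mid","green1_mid","drawer_handle","bay0","hook","eyepiece","oil_bottle","slide_box","lens_cap","sample_jar"):
        try: print(k,rec(f,k))
        except Exception as e: print(k,e)
E
```

```text
pics
{'clock': 0.0, 'qpos': array([-1.20140794e+00,  1.31212761e-01,  1.48928325e+00,  4.34198229e-05,
        1.52300674e+00, -8.54060942e-02]), 'joint_vel': array([ 0.00022214,  0.00133303,  0.00060871, -0.0003783 ,  0.0013555 ,
        0.00051086]), 'joint_torque': array([-2.62810236e-04, -5.69401145e+01, -5.00550807e+01, -5.27368884e-04,
        1.45795784e-02,  1.58393379e-05]), 'eef_pos': array([ 0.26339595, -0.53847459,  0.23021144]), 'orientation': array([ 0.15933075, -0.15949153,  0.68957391, -0.68823251]), 'force': array([ 0.71943191, -0.66263877, -0.21769264]), 'torque': array([ 0.00236532,  0.00011252, -0.00775349]), 'opening': 0.08528050687608728}
[[-0.898 -0.001  0.439]
 [-0.439  0.002 -0.898]
 [-0.    -1.    -0.002]]
scene 54.18597705481631 [-0.06116697  0.          0.          0.          0.        ] [[-0.562, -0.686, 0.462, 0.999], [0.827, -0.464, 0.318, 0.338], [-0.004, 0.56, 0.828, 1.025], [0.0, 0.0, 0.0, 1.0]]
white1_mid [(0.7, [0.557, 0.049, 0.033], [284, 260])]
blue1_mid [(0.84, [0.325, 0.186, 0.033], [368, 225]), (0.77, [0.316, -0.133, 0.028], [279, 176]), (0.7
[... 1249 characters left out ...]
), (0.67, [0.442, 0.095, 0.033], [248, 244]), (0.63, [0.315, -0.137, 0.026], [321, 286]), (0.6, [0.588, 0.364, 0.061], [162, 195]), (0.55, [0.288, -0.257, 0.028], [360, 296])]
green1_mid [(0.33, [0.508, 0.04, 0.006], [266, 225])]
drawer_handle [(0.69, [0.592, 0.368, 0.059], [161, 194])]
bay0 [(0.92, [0.513, 0.037, 0.005], [267, 223])]
hook [(0.71, [0.638, -0.353, 0.012], [387, 187])]
eyepiece [(0.45, [0.504, -0.249, 0.047], [358, 226])]
oil_bottle [(0.56, [0.7, 0.123, 0.051], [241, 163])]
slide_box [(0.97, [0.752, -0.136, 0.031], [321, 151]), (0.24, [0.432, -0.138, 0.029], [322, 248])]
lens_cap [(0.55, [0.511, -0.403, 0.024], [404, 225])]
sample_jar [(0.56, [0.71, 0.031, 0.051], [270, 160])]
```

View pics/scene0.png

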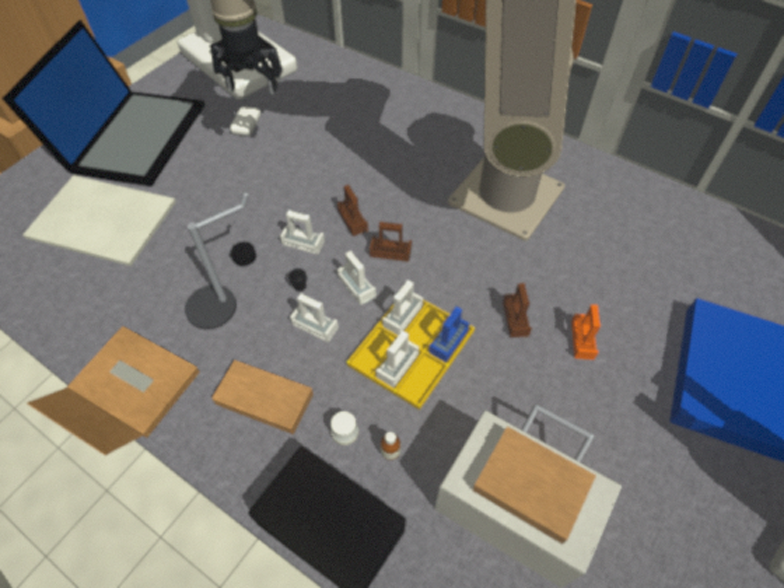

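View pics/top0.png

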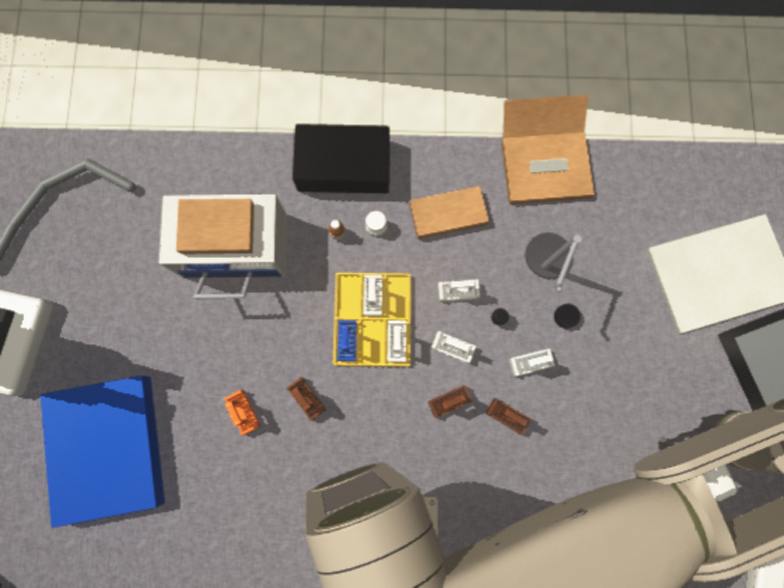

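Scene picture: tray at (410,350), the blue rack in it at (450,335), whites at (403,308) and (397,358). Bench whites are at (302,232), (357,277) and (315,316), and the stand at (210,260). The closed cabinet is at (530,490), with brown racks at (350,210), (390,241), (517,310) and an orange one at (585,333).
Look-alikes for blue1: three brown, one orange. The only blue rack visible is the one in the tray (top view (348,341)). A white bit lies near the gripper at scene (245,120). I'll check that with close crops.

```bash
python3 - <<'E'
from h import *
f=grab_frame("top"); g=grab_frame("scene")
a=f["frame"][185:275,230:400,::-1]; b=g["frame"][125:290,110:350,::-1]
A=cv2.resize(a,(780,413),interpolation=cv2.INTER_CUBIC);
cv2.imwrite("pics/c1.png",A)
save(g,"c2.png",(110,60,350,290),2.5)
hsv=cv2.cvtColor(f["frame"],cv2.COLOR_RGB2HSV)
m=cv2.inRange(hsv,(20,120,80),(35,255,255)); m[:180]=0;m[280:]=0
m2=cv2.morphologyEx(m,cv2.MORPH_CLOSE,np.ones((3,3)))
ys,xs=np.nonzero(m2); 
P=np.array([onz(f,x,y,.014)[:2] for x,y in zip(xs,ys)],np.float32)
print("tray",cv2.minAreaRect(P), len(P))
print(onz(g,175,86,0))
E
```

```text
tray ((0.4974972605705261, 0.039948977530002594), (0.21403729915618896, 0.17388521134853363), 0.2801533639431) 2357
[ 0.14569619 -0.73849084  0.        ]
```

View pics/c1.png

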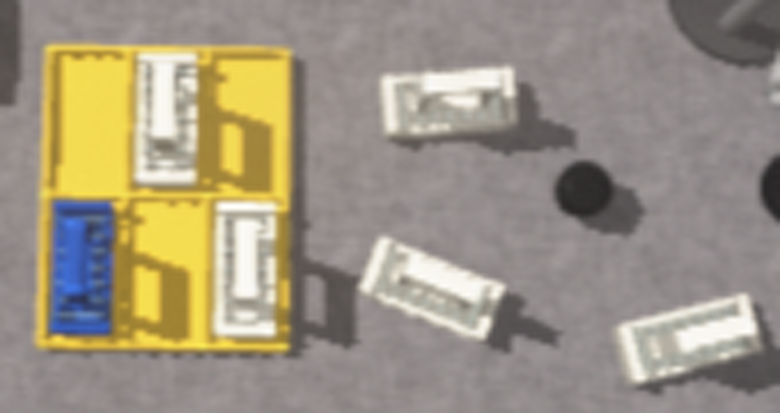

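View pics/c2.png

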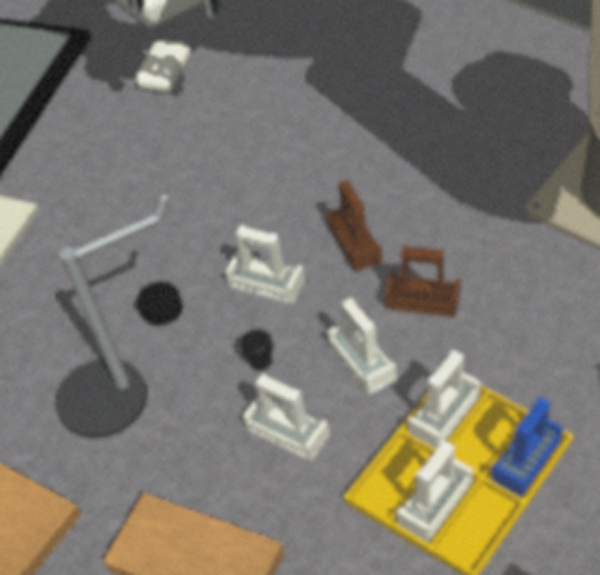

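Crop 1 shows the blue rack in bay (x−, y+) at (85,268), with whites in two other bays and three real white racks on the bench at (450,103), (435,285) and (690,338). Crop 2 shows the hook: post top (67,255), bend (158,216), tip (163,197). The white bit at (165,65) isn't a rack.

```bash
cat >> h.py <<'E'
def goal(pos,jaw,s=None):
    """tool-frame shift (mm) and turn about tool y (deg) to reach TCP pos with the jaw along world angle jaw (deg, mod 180)"""
    s=s or sense(); M=Rt(s); d=M.T@(np.array(pos)-s["eef_pos"])
    cur=np.degrees(np.arctan2(M[1,2],M[0,2])); t=(jaw-cur+90)%180-90
    dwn=np.array([0,0,-1.]); # tilt fix
    return "shift",(d).round(4).tolist(),"turn_y",round(-t,1),"or",round(-t+180 if -t<0 else -t-180,1),"tilt",np.degrees(np.arccos(-M[2,1])).round(2),"q",s["qpos"].round(2).tolist()
E
python3 - <<'E'
from h import *
f=grab_frame("top"); g=grab_frame("scene")
def tri(u,w):
    o,d=ray(f,*u);p,e=ray(g,*w); A=np.c_[d,-e]; x=np.linalg.lstsq(A,p-o,rcond=None)[0]
    a,b=o+d*x[0],p+e*x[1]; return ((a+b)/2).round(3),np.linalg.norm(a-b).round(4)
print("post top",tri((412,170.5),(136.8,162)),"bend",tri((399.5,205.5),(173.2,146.4)))
for u in [(412,170.5),(399.5,205.5)]: print(onz(f,*u,.24))
for u in [(136.8,162),(173.2,146.4)]: print(onz(g,*u,.24))
hsv=cv2.cvtColor(f["frame"],cv2.COLOR_RGB2HSV)
m=cv2.inRange(hsv,(105,120,60),(130,255,255)); m[:,:235]=0;m[:,262:]=0;m[:225]=0;m[265:]=0
ys,xs=np.nonzero(m);print(len(xs),xs.min(),xs.max(),ys.min(),ys.max())
print(goal((.445,.096,.20),0))
E
```

```text
post top (array([ 0.628, -0.359,  0.244]), np.float64(0.002)) bend (array([ 0.532, -0.323,  0.238]), np.float64(0.0023))
[ 0.62985014 -0.36104562  0.24      ]
[ 0.53203025 -0.32348867  0.24      ]
[ 0.62568176 -0.36139615  0.24      ]
[ 0.53259182 -0.32016996  0.24      ]
284 241 253 229 257
('shift', [-0.4419, 0.0313, -0.4907], 'turn_y', np.float64(-63.9), 'or', np.float64(116.1), 'tilt', np.float64(0.0), 'q', [-1.2, 0.13, 1.49, -0.0, 1.52, -0.09])
```

Emit:
jog_arm --pt "-0.442 -0.02 -0.491 0 -63.9 0 0.085" --pt "-0.442 -0.02 -0.491 0 -63.9 0 0.085" --pt "-0.442 -0.02 -0.491 0 -63.9 0 0.085" --pt "-0.442 -0.02 -0.491 0 -63.9 0 0.085" --pt "-0.442 -0.02 -0.491 0 -63.9 0 0.085" --pt "-0.442 -0.02 -0.491 0 -63.9 0 0.085" --pt "-0.442 -0.02 -0.491 0 -63.9 0 0.085" --pt "-0.442 -0.02 -0.491 0 -63.9 0 0.085" --pt "-0.442 -0.02 -0.491 0 -63.9 0 0.085" --pt "-0.442 -0.02 -0.491 0 -63.9 0 0.085" --pt "-0.442 -0.02 -0.491 0 -63.9 0 0.085" --pt "-0.442 -0.02 -0.491 0 -63.9 0 0.085" --pt "-0.442 -0.02 -0.491 0 -63.9 0 0.085" --pt "-0.442 -0.02 -0.491 0 -63.9 0 0.085" --pt "-0.442 -0.02 -0.491 0 -63.9 0 0.085" --pt "-0.442 -0.02 -0.491 0 -63.9 0 0.085" --pt "-0.442 -0.02 -0.491 0 -63.9 0 0.085" --pt "-0.442 -0.02 -0.491 0 -63.9 0 0.085"

```text
clock: 3.2
eef_pos: [0.445, 0.0949, 0.2514]
orientation: [-0.499, 0.499, -0.501, 0.501]
force: [0.8, 0.9, -0.4]
opening: 0.0853
```

```bash
python3 - <<'E'
from h import *
f=grab_frame("wrist"); save(f,"w1.png",s=1.4); print(f["fov_y"],np.array(f["T"]).round(3).tolist()); 
for k in ("blue1_mid","white1_mid","bay0"): print(k,rec(f,k))
print(goal((.445,.096,.06),0))
t=np.array([[.4975+a,.040+b,.016] for a in(-.106,.106) for b in (-.086,.086)]); print(proj(f,t).round().tolist())
print(proj(f,[.445,.096,.101]))
E
```

```text
60.72595514967843 [[1.0, 0.004, 0.002, 0.445], [-0.004, 0.961, 0.277, 0.165], [-0.001, -0.277, 0.961, 0.394], [0.0, 0.0, 0.0, 1.0]]
blue1_mid [(0.81, [0.325, 0.184, 0.029], [153, 90]), (0.63, [0.326, -0.135, 0.018], [183, 362]), (0.55, [0.44, 0.102, 0.036], [273, 175]), (0.51, [0.702, 0.045, 0.047], [529, 231])]
white1_mid [(0.75, [0.544, 0.042, 0.035], [372, 231])]
bay0 [(0.77, [0.503, 0.064, 0.009], [330, 204]), (0.59, [0.438, -0.118, 0.025], [273, 354])]
('shift', [-0.0004, 0.1914, -0.0], 'turn_y', np.float64(-0.1), 'or', np.float64(179.9), 'tilt', np.float64(0.01), 'q', [0.1, -0.28, 1.84, -0.0, 1.58, 0.1])
[[233.0, 297.0], [226.0, 149.0], [413.0, 296.0], [430.0, 148.0]]
[[277.73562077 195.53618922]]
```

View pics/w1.png

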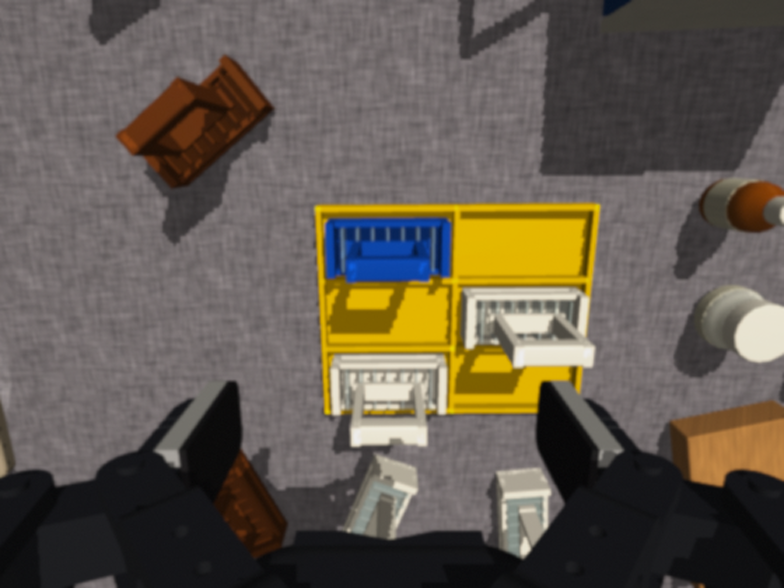

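The wrist view shows the tray with its edges where I predicted. Blue handle bar is at (388,268), and its y comes out about .098. Descending and gripping.

Emit:
jog_arm --pt "-0.003 0.04 0 0 0 0 0.085" --pt "-0.003 0.08 0 0 0 0 0.085" --pt "-0.003 0.12 0 0 0 0 0.085" --pt "-0.003 0.15 0 0 0 0 0.085" --pt "-0.003 0.17 0 0 0 0 0.085" --pt "-0.003 0.187 0 0 0 0 0.085" --pt "-0.003 0.187 0 0 0 0 0.085" --pt "-0.003 0.187 0 0 0 0 0.04" --pt "-0.003 0.187 0 0 0 0 0.04" --pt "-0.003 0.187 0 0 0 0 0.04" --pt "-0.003 0.187 0 0 0 0 0.04" --pt "-0.003 0.187 0 0 0 0 0.04" --pt "-0.003 0.187 0 0 0 0 0.04" --pt "-0.003 0.187 0 0 0 0 0.04" --pt "-0.003 0.147 0 0 0 0 0.04" --pt "-0.003 0.1 0 0 0 0 0.04" --pt "-0.003 0.05 0 0 0 0 0.04" --pt "-0.003 0.0 0 0 0 0 0.04" --pt "-0.003 -0.05 0 0 0 0 0.04" --pt "-0.003 -0.05 0 0 0 0 0.04" --squeeze 45

```text
clock: 5.4
eef_pos: [0.4481, 0.0996, 0.3103]
orientation: [0.504, -0.496, 0.497, -0.503]
force: [1.1, 0.1, -0.7]
opening: 0.0491
```

```bash
python3 - <<'E'
from h import *
H=np.array([.565,-.335,0]); ex=np.array([.929,-.370,0])
print(goal(H-.11*ex+[0,0,.31],68.3)); print(sense()["opening"],sense()["force"])
E
```

```text
('shift', [0.3939, -0.0001, 0.015], 'turn_y', np.float64(-68.3), 'or', np.float64(111.7), 'tilt', np.float64(0.79), 'q', [0.11, -0.29, 1.74, -0.0, 1.67, 0.11])
0.04911940528567969 [ 1.11702892  0.1072261  -0.67161605]
```

Emit:
jog_arm --pt "0.392 0 0.018 0 -68.3 0 0.04" --pt "0.392 0 0.018 0 -68.3 0 0.04" --pt "0.392 0 0.018 0 -68.3 0 0.04" --pt "0.392 0 0.018 0 -68.3 0 0.04" --pt "0.392 0 0.018 0 -68.3 0 0.04" --pt "0.392 0 0.018 0 -68.3 0 0.04" --pt "0.392 0 0.018 0 -68.3 0 0.04" --pt "0.392 0 0.018 0 -68.3 0 0.04" --pt "0.392 0 0.018 0 -68.3 0 0.04" --pt "0.392 0 0.018 0 -68.3 0 0.04" --pt "0.392 0 0.018 0 -68.3 0 0.04" --pt "0.392 0 0.018 0 -68.3 0 0.04" --pt "0.392 0 0.018 0 -68.3 0 0.04" --pt "0.392 0 0.018 0 -68.3 0 0.04"

```text
clock: 6.8
eef_pos: [0.463, -0.2917, 0.3016]
orientation: [-0.694, 0.695, -0.133, 0.133]
force: [0.3, 0.1, -1.6]
opening: 0.0497
```

```bash
python3 - <<'E'
from h import *
H=np.array([.565,-.335,0]); ex=np.array([.929,-.370,0])
print(goal(H-.11*ex+[0,0,.2535],68.3)); print(sense()["opening"],sense()["force"],sense()["eef_pos"])
f=grab_frame("wrist");
g=grab_frame("scene"); a=g["frame"][90:270,110:310,::-1]; 
b=f["frame"][:,:,::-1]
A=cv2.resize(a,(440,396),interpolation=cv2.INTER_CUBIC); B=cv2.resize(b,(360,270)); c=np.zeros((396,800,3),np.uint8); c[:,:440]=A; c[:270,440:]=B
cv2.imwrite("pics/h1.png",c)
print(proj(g,[H+[0,0,.24],H-.035*ex+[0,0,.24],H+.065*ex+[0,0,.24]]).round(1).tolist())
E
```

```text
('shift', [0.0007, 0.0481, -0.0025], 'turn_y', np.float64(0.0), 'or', np.float64(-180.0), 'tilt', np.float64(0.04), 'q', [-0.66, -0.03, 1.53, 0.0, 1.64, -1.85])
0.049682007623531525 [ 0.27837006  0.1341738  -1.56979702] [ 0.46301959 -0.29172881  0.30164641]
[[160.6, 151.7], [172.7, 146.1], [137.5, 162.3]]
```

View pics/h1.png

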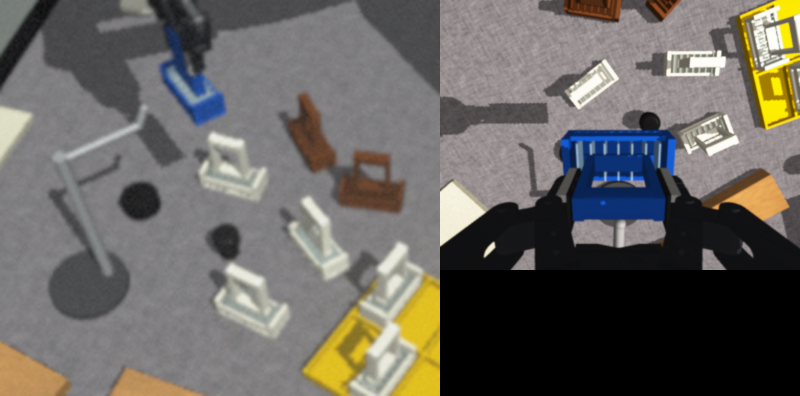

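The rack hangs upright in the grip and the shaft lines up with the window (wrist crop: shaft at (620,235), rack at (618,180)). Lower, then thread it on.

Emit:
jog_arm --pt "0 0.03 -0.002 0 0 0 0.04" --pt "0 0.048 -0.002 0 0 0 0.04" --pt "0 0.048 -0.002 0 0 0 0.04" --pt "0 0.048 -0.002 0 0 0 0.04" --pt "0.01 0.048 -0.002 0 0 0 0.04" --pt "0.02 0.048 -0.002 0 0 0 0.04" --pt "0.03 0.048 -0.002 0 0 0 0.04" --pt "0.04 0.048 -0.002 0 0 0 0.04" --pt "0.05 0.048 -0.002 0 0 0 0.04" --pt "0.06 0.048 -0.002 0 0 0 0.04" --pt "0.07 0.048 -0.002 0 0 0 0.04" --pt "0.075 0.048 -0.002 0 0 0 0.04" --pt "0.08 0.048 -0.002 0 0 0 0.04" --pt "0.08 0.048 -0.002 0 0 0 0.04" --pt "0.08 0.048 -0.002 0 0 0 0.04"

```text
clock: 8.4
eef_pos: [0.5362, -0.3242, 0.2533]
orientation: [0.694, -0.694, 0.133, -0.133]
force: [0.2, -0.6, -1.3]
opening: 0.0491
```

```bash
python3 - <<'E'
from h import *
H=np.array([.565,-.335,0]); ex=np.array([.929,-.370,0])
print(goal(H+[0,0,.2220],68.3)); s=sense();print(s["opening"],s["force"],s["torque"],s["eef_pos"])
g=grab_frame("scene"); save(g,"h2.png",(110,90,230,210),4)
E
```

```text
('shift', [0.0308, 0.0313, 0.0007], 'turn_y', np.float64(-0.0), 'or', np.float64(180.0), 'tilt', np.float64(0.02), 'q', [-0.63, 0.19, 1.38, -0.0, 1.57, -1.82])
0.04907882152449079 [ 0.20612314 -0.59423817 -1.25969615] [0.00776714 0.03824289 0.02013472] [ 0.53615153 -0.32419788  0.25326649]
```

View pics/h2.png

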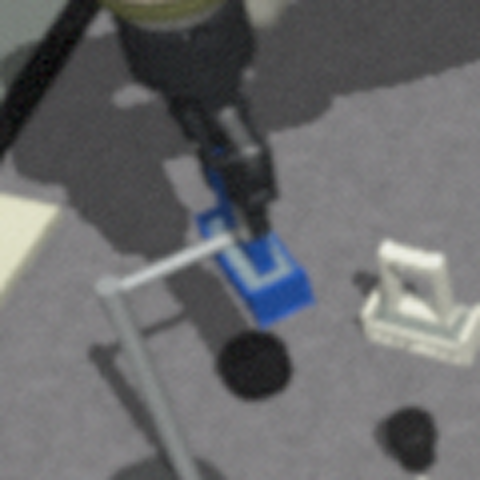

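The shaft end has gone into the window without contact. Moving further on, then lowering.

Emit:
jog_arm --pt "0.01 0 0 0 0 0 0.04" --pt "0.02 0 0 0 0 0 0.04" --pt "0.03 0 0 0 0 0 0.04" --pt "0.03 0 0 0 0 0 0.04" --pt "0.03 0.01 0 0 0 0 0.04" --pt "0.03 0.02 0 0 0 0 0.04" --pt "0.03 0.024 0 0 0 0 0.04" --pt "0.03 0.027 0 0 0 0 0.04" --pt "0.03 0.029 0 0 0 0 0.04" --pt "0.03 0.029 0 0 0 0 0.04" --pt "0.03 0.029 0 0 0 0 0.04"

```text
clock: 9.55
eef_pos: [0.5643, -0.3355, 0.2247]
orientation: [-0.694, 0.695, -0.133, 0.134]
force: [-0.4, 0.3, -1.4]
opening: 0.0492
```

Emit:
jog_arm --pt "0 0.001 0 0 0 0 0.04" --pt "0 0.002 0 0 0 0 0.04" --pt "0 0.003 0 0 0 0 0.04" --pt "0 0.003 0 0 0 0 0.04" --pt "0 0.003 0 0 0 0 0.04"

```text
clock: 10.05
eef_pos: [0.5645, -0.3356, 0.2238]
orientation: [-0.694, 0.695, -0.133, 0.134]
force: [-5.3, 2.7, 9.7]
opening: 0.0496
```

Contact (the hook carries it). Release, then lift off.

Emit:
jog_arm --pt "0 0.002 0 0 0 0 0.06" --pt "0 0.002 0 0 0 0 0.07" --pt "0 0.002 0 0 0 0 0.085" --pt "0 0.002 0 0 0 0 0.085" --pt "0 0.002 0 0 0 0 0.085" --pt "0 0.002 0 0 0 0 0.085" --pt "0 0.002 0 0 0 0 0.085" --pt "0 0.002 0 0 0 0 0.085" --pt "0 -0.01 0 0 0 0 0.085" --pt "0 -0.03 0 0 0 0 0.085" --pt "0 -0.06 0 0 0 0 0.085" --pt "0 -0.1 0 0 0 0 0.085" --pt "0 -0.13 0 0 0 0 0.085" --pt "0 -0.13 0 0 0 0 0.085"

```text
clock: 11.45
eef_pos: [0.5656, -0.3364, 0.3594]
orientation: [-0.693, 0.696, -0.13, 0.137]
force: [0.2, -1.2, 0.3]
opening: 0.0847
```

```bash
python3 - <<'E'
from h import *
s=sense();print(s["opening"],s["force"],s["eef_pos"])
g=grab_frame("scene"); a=cv2.resize(g["frame"][90:210,110:230,::-1],(400,400),interpolation=cv2.INTER_CUBIC)
b=cv2.resize(g["frame"][210:420,300:500,::-1],(400,400),interpolation=cv2.INTER_CUBIC)
cv2.imwrite("pics/h3.png",np.hstack([a,b]))
f=grab_frame("top"); print(rec(g,"drawer_handle"),rec(f,"drawer_handle"))
E
```

```text
0.08470644742813514 [ 0.21217163 -1.20036216  0.29620889] [ 0.56559349 -0.33640387  0.35942008]
[(0.88, [0.531, 0.366, 0.107], [401, 304])] [(0.62, [0.591, 0.368, 0.057], [161, 194])]
```

View pics/h3.png

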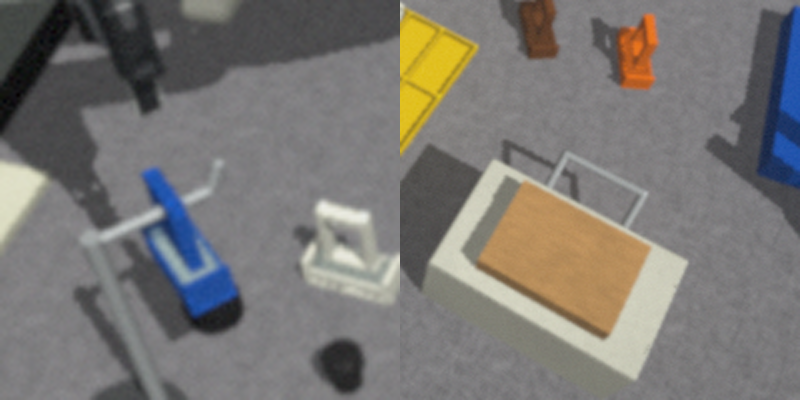

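The blue rack hangs on the hook, released. Now the drawer handle: bar ends in the right crop at (568,153) and (646,193).

```bash
python3 - <<'E'
from h import *
f=grab_frame("top"); g=grab_frame("scene")
for u in [(384,290.3),(423,311.3)]: print("scene",onz(g,*u,.112).round(3))
for u in [(140,211.6),(177,211.6)]: print("top",onz(f,*u,.112).round(3))
# cabinet top corners scene crop
for u in [(495,160),(686,262),(640,380)]: print("cab",onz(g,300+(u[0]-400)/2,210+u[1]*.525,.14).round(3))
for u in [(523,183),(650,246)]: print("box",onz(g,300+(u[0]-400)/2,210+u[1]*.525,.17).round(3))
E
```

```text
scene [0.525 0.317 0.112]
scene [0.522 0.417 0.112]
top [0.525 0.411 0.112]
top [0.527 0.302 0.112]
cab [0.595 0.251 0.14 ]
cab [0.59  0.485 0.14 ]
cab [0.733 0.495 0.14 ]
box [0.617 0.294 0.17 ]
box [0.608 0.441 0.17 ]
```

```bash
python3 - <<'E'
from h import *
print(goal((.524,.364,.36),1.5),goal((.524,.364,.22),1.5)); print(sense()["eef_pos"])
E
```

```text
('shift', [-0.2958, -0.0092, 0.6346], 'turn_y', np.float64(66.8), 'or', np.float64(-113.2), 'tilt', np.float64(0.16), 'q', [-0.61, 0.27, 1.11, 0.0, 1.76, -1.81]) ('shift', [-0.2954, 0.1308, 0.6345], 'turn_y', np.float64(66.8), 'or', np.float64(-113.2), 'tilt', np.float64(0.16), 'q', [-0.61, 0.27, 1.11, 0.0, 1.76, -1.81])
[ 0.56365866 -0.3350403   0.34960119]
```

Emit:
jog_arm --pt "-0.295 0.0 0.635 0 66.8 0 0.05" --pt "-0.295 0.0 0.635 0 66.8 0 0.05" --pt "-0.295 0.0 0.635 0 66.8 0 0.05" --pt "-0.295 0.0 0.635 0 66.8 0 0.05" --pt "-0.295 0.0 0.635 0 66.8 0 0.05" --pt "-0.295 0.0 0.635 0 66.8 0 0.05" --pt "-0.295 0.0 0.635 0 66.8 0 0.05" --pt "-0.295 0.0 0.635 0 66.8 0 0.05" --pt "-0.295 0.0 0.635 0 66.8 0 0.05" --pt "-0.295 0.0 0.635 0 66.8 0 0.05" --pt "-0.295 0.0 0.635 0 66.8 0 0.05" --pt "-0.295 0.0 0.635 0 66.8 0 0.05" --pt "-0.295 0.0 0.635 0 66.8 0 0.05" --pt "-0.295 0.0 0.635 0 66.8 0 0.05" --pt "-0.295 0.0 0.635 0 66.8 0 0.05" --pt "-0.295 0.131 0.635 0 66.8 0 0.05" --pt "-0.295 0.131 0.635 0 66.8 0 0.05" --pt "-0.295 0.131 0.635 0 66.8 0 0.05" --pt "-0.295 0.131 0.635 0 66.8 0 0.05" --pt "-0.295 0.131 0.635 0 66.8 0 0.05"

```text
clock: 13.75
eef_pos: [0.5251, 0.3631, 0.2202]
orientation: [-0.506, 0.507, -0.494, 0.494]
force: [-0.1, 0.3, 0.7]
opening: 0.0502
```

```bash
python3 - <<'E'
from h import *
print(goal((.524,.364,.091),1.5)); f=grab_frame("wrist"); save(f,"d1.png")
print(proj(f,[[.524,.314,.115],[.524,.414,.115]]))
E
```

```text
('shift', [-0.001, 0.1292, -0.0009], 'turn_y', np.float64(-0.1), 'or', np.float64(179.9), 'tilt', np.float64(0.1), 'q', [0.52, 0.24, 1.39, -0.0, 1.52, 0.5])
[[274.83723323 273.74493691]
 [278.03359573 139.15043691]]
```

View pics/d1.png

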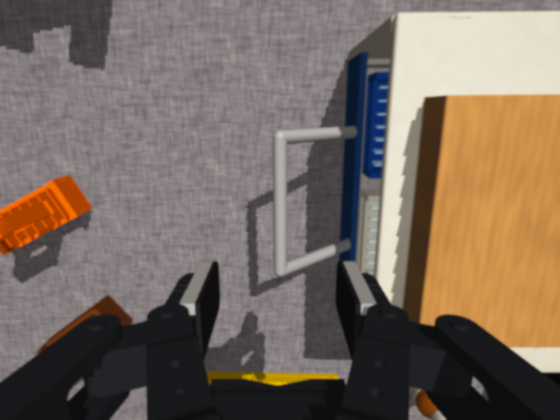

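The handle bar is at x≈280, y 133–272, about 3 mm deeper than I computed. Grip it and pull.

Emit:
jog_arm --pt "-0.001 0.05 0.002 0 0 0 0.05" --pt "-0.001 0.09 0.002 0 0 0 0.05" --pt "-0.001 0.115 0.002 0 0 0 0.05" --pt "-0.001 0.129 0.002 0 0 0 0.05" --pt "-0.001 0.129 0.002 0 0 0 0.05" --pt "-0.001 0.129 0.002 0 0 0 0.0" --pt "-0.001 0.129 0.002 0 0 0 0.0" --pt "-0.001 0.129 0.002 0 0 0 0.0" --pt "-0.001 0.129 0.002 0 0 0 0.0" --pt "-0.001 0.129 0.002 0 0 0 0.0" --pt "-0.001 0.129 -0.015 0 0 0 0.0" --pt "-0.001 0.129 -0.035 0 0 0 0.0" --pt "-0.001 0.129 -0.055 0 0 0 0.0" --pt "-0.001 0.129 -0.075 0 0 0 0.0" --pt "-0.001 0.129 -0.095 0 0 0 0.0" --pt "-0.001 0.129 -0.115 0 0 0 0.0" --pt "-0.001 0.129 -0.13 0 0 0 0.0" --pt "-0.001 0.129 -0.141 0 0 0 0.0" --pt "-0.001 0.129 -0.144 0 0 0 0.0" --pt "-0.001 0.129 -0.144 0 0 0 0.0"

```text
clock: 15.8
eef_pos: [0.3824, 0.3613, 0.0942]
orientation: [0.507, -0.505, 0.493, -0.494]
force: [-0.6, -7.0, 9.1]
opening: 0.0081
```

Emit:
jog_arm --pt "0 0 0 0 0 0 0.05" --pt "0 0 0 0 0 0 0.05" --pt "0 0 0 0 0 0 0.05" --pt "0 -0.04 0 0 0 0 0.05" --pt "0 -0.09 0 0 0 0 0.05" --pt "0 -0.14 0 0 0 0 0.085" --pt "0 -0.19 0 0 0 0 0.085" --pt "0 -0.24 0 0 0 0 0.085" --pt "0.03 -0.24 0.11 0 0 0 0.085" --pt "0.03 -0.24 0.11 0 0 0 0.085" --pt "0.03 -0.24 0.11 0 0 0 0.085" --pt "0.03 -0.24 0.11 0 0 0 0.085" --pt "0.03 -0.24 0.11 0 0 0 0.085"

```text
clock: 17.1
eef_pos: [0.4915, 0.334, 0.3308]
orientation: [-0.506, 0.507, -0.494, 0.493]
force: [0.2, 1.0, 0.4]
opening: 0.0852
```

```bash
python3 - <<'E'
from h import *
s=sense();print(s["eef_pos"]); f=grab_frame("wrist"); save(f,"d2.png",s=1.4)
print(rec(f,"white3_mid"),rec(f,"blue2_mid"),rec(f,"green1_mid"),rec(f,"drawer_handle"))
E
```

```text
[0.49151499 0.33400839 0.33080862]
[(0.65, [0.483, 0.319, 0.037], [271, 181]), (0.55, [0.549, 0.049, 0.025], [312, 361])] [(0.63, [0.485, 0.421, 0.032], [275, 95]), (0.49, [0.479, 0.078, 0.007], [266, 336])] [(0.85, [0.534, 0.419, 0.047], [318, 97])] [(0.73, [0.508, 0.355, 0.009], [291, 150]), (0.18, [0.477, 0.085, 0.007], [264, 332])]
```

View pics/d2.png

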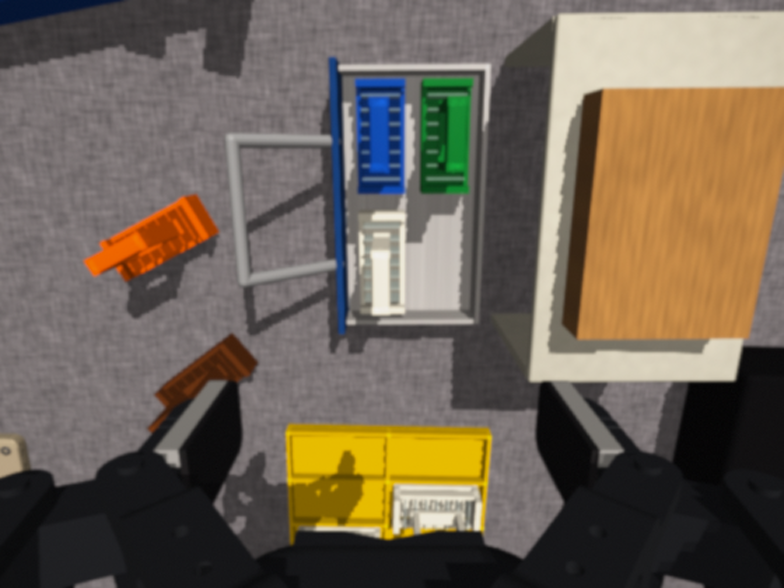

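The drawer is open. White3 stands front-right (block at (381,265)), blue2 at (380,135), green at (446,135), and the rear-right place is empty.

```bash
python3 - <<'E'
from h import *
f=grab_frame("wrist")
for u in [(357,212),(406,212),(357,315),(406,315)]: print("block",onz(f,u[0]/1.4,u[1]/1.4,.042).round(4))
print("bar end",onz(f,380.5/1.4,315/1.4,.107).round(4))
print("green/blue ctr",onz(f,380/1.4,135/1.4,.042),onz(f,446/1.4,135/1.4,.042))
print(goal((.483,.312,.30),91.5))
E
```

```text
block [0.4635 0.3563 0.042 ]
block [0.5053 0.3574 0.042 ]
block [0.4643 0.2639 0.042 ]
block [0.5086 0.2651 0.042 ]
bar end [0.4861 0.2855 0.107 ]
green/blue ctr [0.48184685 0.41934554 0.042     ] [0.53589832 0.42071583 0.042     ]
('shift', [0.0222, 0.0317, -0.0089], 'turn_y', np.float64(-90.0), 'or', np.float64(90.0), 'tilt', np.float64(0.03), 'q', [0.51, 0.1, 1.34, 0.0, 1.7, 0.48])
```

Emit:
jog_arm --pt "0.0237 0.03 -0.0064 0 -90 0 0.085" --pt "0.0237 0.03 -0.0064 0 -90 0 0.085" --pt "0.0237 0.03 -0.0064 0 -90 0 0.085" --pt "0.0237 0.03 -0.0064 0 -90 0 0.085" --pt "0.0237 0.03 -0.0064 0 -90 0 0.085" --pt "0.0237 0.03 -0.0064 0 -90 0 0.085" --pt "0.0237 0.03 -0.0064 0 -90 0 0.085" --pt "0.0237 0.03 -0.0064 0 -90 0 0.085" --pt "0.0237 0.03 -0.0064 0 -90 0 0.085" --pt "0.0237 0.03 -0.0064 0 -90 0 0.085" --pt "0.0237 0.03 -0.0064 0 -90 0 0.085" --pt "0.0237 0.08 -0.0064 0 -90 0 0.085" --pt "0.0237 0.12 -0.0064 0 -90 0 0.085" --pt "0.0237 0.12 -0.0064 0 -90 0 0.085" --pt "0.0237 0.12 -0.0064 0 -90 0 0.085"

```text
clock: 18.9
eef_pos: [0.4857, 0.3101, 0.2117]
orientation: [-0.707, 0.707, 0.009, -0.01]
force: [-0.4, 1.0, 1.5]
opening: 0.085
```

```bash
python3 - <<'E'
from h import *
s=sense();print(s["eef_pos"],goal((.4855,.3105,.07),91.5)); f=grab_frame("wrist"); save(f,"d3.png")
p=lambda dx,dy:[.4855+dx,.3105+dy,.107]
print(proj(f,[p(-.007,-.025),p(.007,-.025),p(-.007,.025),p(.007,.025)]).round().tolist())
E
```

```text
[0.48565617 0.31005551 0.21168849] ('shift', [0.0, 0.1417, 0.0005], 'turn_y', np.float64(-0.0), 'or', np.float64(180.0), 'tilt', np.float64(0.08), 'q', [0.48, 0.08, 1.58, 0.0, 1.48, -1.12])
[[244.0, 202.0], [244.0, 221.0], [314.0, 203.0], [313.0, 222.0]]
```

View pics/d3.png

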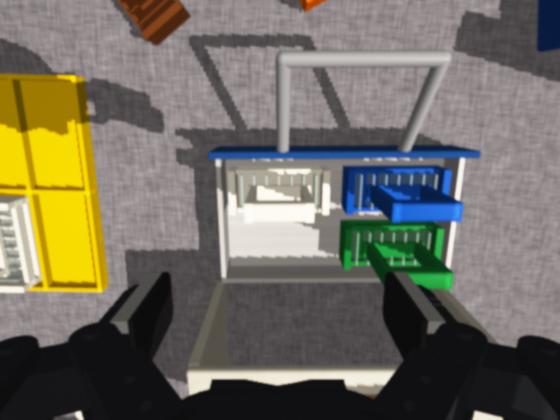

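The handle top sits at x 243–315, y 203–221, exactly as predicted. Grip and lift.

Emit:
jog_arm --pt "0 0.05 0 0 0 0 0.085" --pt "0 0.09 0 0 0 0 0.085" --pt "0 0.12 0 0 0 0 0.085" --pt "0 0.142 0 0 0 0 0.085" --pt "0 0.142 0 0 0 0 0.085" --pt "0 0.142 0 0 0 0 0.04" --pt "0 0.142 0 0 0 0 0.04" --pt "0 0.142 0 0 0 0 0.04" --pt "0 0.142 0 0 0 0 0.04" --pt "0 0.142 0 0 0 0 0.04" --pt "0 0.142 0 0 0 0 0.04" --pt "0 0.11 0 0 0 0 0.04" --pt "0 0.07 0 0 0 0 0.04" --pt "0 0.03 0 0 0 0 0.04" --pt "0 -0.02 0 0 0 0 0.04" --pt "0 -0.06 0 0 0 0 0.04" --pt "0 -0.06 0 0 0 0 0.04" --pt "0 -0.06 0 0 0 0 0.04" --squeeze 45

```text
clock: 20.75
eef_pos: [0.4873, 0.3105, 0.2742]
orientation: [0.708, -0.706, -0.011, 0.007]
force: [0.9, -0.1, -1.5]
opening: 0.0492
```

```bash
python3 - <<'E'
from h import *
s=sense();print(s["eef_pos"],s["opening"],s["force"]);
for b in [(.5495,.0965),(.5495,.0403),(.5495,-.0157),(.4455,.0957),(.4455,.0397)]: print(b,goal((*b,.27),0.3))
E
```

```text
[0.48726715 0.31054935 0.27417081] 0.049198813645398215 [ 0.93946959 -0.0887231  -1.4921887 ]
(0.5495, 0.0965) ('shift', [0.0567, 0.0039, -0.2156], 'turn_y', np.float64(-88.8), 'or', np.float64(91.2), 'tilt', np.float64(0.29), 'q', [0.48, 0.05, 1.49, 0.0, 1.59, -1.12])
(0.5495, 0.0403) ('shift', [0.0553, 0.0038, -0.2718], 'turn_y', np.float64(-88.8), 'or', np.float64(91.2), 'tilt', np.float64(0.29), 'q', [0.48, 0.05, 1.49, 0.0, 1.59, -1.12])
(0.5495, -0.0157) ('shift', [0.0539, 0.0037, -0.3277], 'turn_y', np.float64(-88.8), 'or', np.float64(91.2), 'tilt', np.float64(0.29), 'q', [0.48, 0.05, 1.49, 0.0, 1.59, -1.12])
(0.4455, 0.0957) ('shift', [-0.0472, 0.0035, -0.2137], 'turn_y', np.float64(-88.8), 'or', np.float64(91.2), 'tilt', np.float64(0.29), 'q', [0.48, 0.05, 1.49, 0.0, 1.59, -1.12])
(0.4455, 0.0397) ('shift', [-0.0487, 0.0033, -0.2697], 'turn_y', np.float64(-88.8), 'or', np.float64(91.2), 'tilt', np.float64(0.29), 'q', [0.48, 0.05, 1.49, 0.0, 1.59, -1.12])
```

Emit:
jog_arm --pt "0.0567 0 -0.2146 0 91.2 0 0.04" --pt "0.0567 0 -0.2146 0 91.2 0 0.04" --pt "0.0567 0 -0.2146 0 91.2 0 0.04" --pt "0.0567 0 -0.2146 0 91.2 0 0.04" --pt "0.0567 0 -0.2146 0 91.2 0 0.04" --pt "0.0567 0 -0.2146 0 91.2 0 0.04" --pt "0.0567 0 -0.2146 0 91.2 0 0.04" --pt "0.0567 0 -0.2146 0 91.2 0 0.04" --pt "0.0567 0 -0.2146 0 91.2 0 0.04" --pt "0.0567 0 -0.2146 0 91.2 0 0.04" --pt "0.0567 0 -0.2146 0 91.2 0 0.04" --pt "0.0567 0 -0.2146 0 91.2 0 0.04" --pt "0.0567 0.05 -0.2146 0 91.2 0 0.04" --pt "0.0567 0.1 -0.2146 0 91.2 0 0.04" --pt "0.0567 0.14 -0.2146 0 91.2 0 0.04" --pt "0.0567 0.16 -0.2146 0 91.2 0 0.04" --pt "0.0567 0.16 -0.2146 0 91.2 0 0.04" --pt "0.0567 0.16 -0.2146 0 91.2 0 0.04"

```text
clock: 22.55
eef_pos: [0.5481, 0.0969, 0.1112]
orientation: [-0.501, 0.502, -0.499, 0.498]
force: [0.4, 0.3, -0.4]
opening: 0.0493
```

```bash
python3 - <<'E'
from h import *
s=sense();print(s["eef_pos"],s["opening"],s["force"],goal((.5495,.0975,.065),.3));
f=grab_frame("wrist"); save(f,"p1.png")
E
```

```text
[0.54805163 0.09689111 0.11117183] 0.049266935340049264 [ 0.37931483  0.28511354 -0.40819808] ('shift', [-0.0006, 0.0462, 0.0015], 'turn_y', np.float64(0.1), 'or', np.float64(-179.9), 'tilt', np.float64(0.07), 'q', [0.08, 0.1, 1.74, -0.0, 1.3, 0.08])
```

View pics/p1.png

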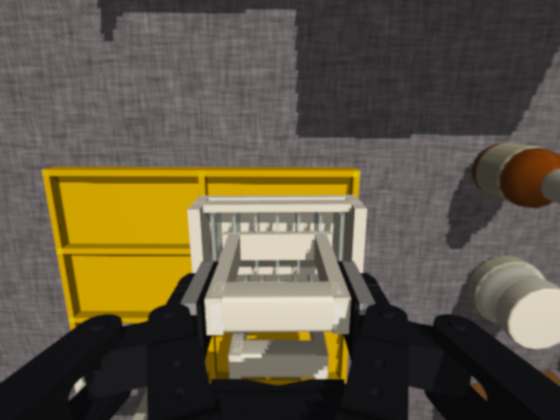

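White3 is lined up with its bay (rack centre x≈278, bay centre ≈280). Lower and release.

Emit:
jog_arm --pt "-0.0006 0.02 0.0015 0 0 0 0.04" --pt "-0.0006 0.035 0.0015 0 0 0 0.04" --pt "-0.0006 0.042 0.0015 0 0 0 0.04" --pt "-0.0006 0.046 0.0015 0 0 0 0.04" --pt "-0.0006 0.046 0.0015 0 0 0 0.04"

```text
clock: 23.1
eef_pos: [0.5503, 0.0977, 0.0667]
orientation: [0.501, -0.501, 0.499, -0.499]
force: [-4.2, 1.2, 6.0]
opening: 0.0492
```

Emit:
jog_arm --pt "0 0 0 0 0 0 0.06" --pt "0 0 0 0 0 0 0.085" --pt "0 0 0 0 0 0 0.085" --pt "0 0 0 0 0 0 0.085" --pt "0 0 0 0 0 0 0.085" --pt "0 -0.03 0 0 0 0 0.085" --pt "0 -0.07 0 0 0 0 0.085" --pt "0 -0.12 0 0 0 0 0.085" --pt "0 -0.17 0 0 0 0 0.085" --pt "0.05 -0.2 0 0 0 0 0.085" --pt "0.1 -0.22 0 0 0 0 0.085" --pt "0.1 -0.22 0 0 0 0 0.085" --pt "0.1 -0.22 0 0 0 0 0.085"

```text
clock: 24.4
eef_pos: [0.5509, -0.0042, 0.2864]
orientation: [0.501, -0.5, 0.499, -0.5]
force: [0.1, -0.3, -0.6]
opening: 0.0849
```

```bash
python3 - <<'E'
from h import *
s=sense();print(s["eef_pos"],s["qpos"])
f=grab_frame("wrist"); save(f,"p2.png",s=1.4)
np.savez("p2.npz",T=f["T"]); 
print(rec(f,"white4_mid"))
def quad(c): return proj(f,[[c[0]+a,c[1]+b,.101] for a,b in((-.025,-.007),(.025,.007))]).round().tolist()
print(quad((.5495,.0975)))
E
```

```text
[ 0.5509032  -0.00417757  0.2863973 ] [-1.00586692e-01 -2.13683247e-02  1.54586199e+00 -9.96523614e-05
  1.61499795e+00 -1.02003762e-01]
[(0.67, [0.441, -0.121, 0.024], [188, 268]), (0.41, [0.671, -0.317, 0.008], [362, 390])]
[[247.0, 80.0], [305.0, 62.0]]
```

View pics/p2.png

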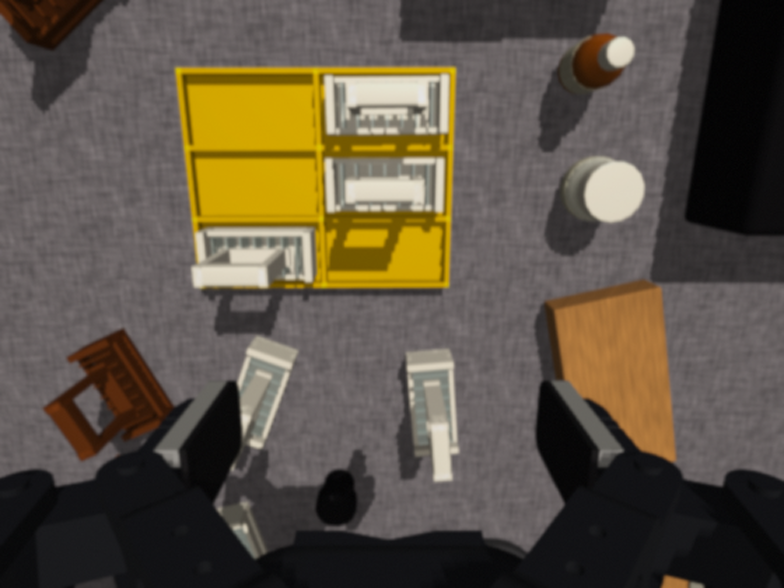

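White3 stands in its bay (top right, (387,105)), and three racks are visible on the bench. I have 3 picture views left, so I'll locate the bench racks by a silhouette fit.

```bash
cat >> h.py <<'E'
from scipy.optimize import minimize
def box(x0,x1,y0,y1,z0,z1): return np.array([[x,y,z] for x in(x0,x1) for y in(y0,y1) for z in(z0,z1)])*1e-3
PARTS=[box(-45,45,-20,20,0,30),box(-25,-19,-7,7,30,95),box(19,25,-7,7,30,95),box(-25,25,-7,7,81,95)]
S=4
def wmask(f):
    hsv=cv2.cvtColor(f["frame"],cv2.COLOR_RGB2HSV); m=cv2.inRange(hsv,(0,0,150),(179,60,255))
    return cv2.morphologyEx(m,cv2.MORPH_CLOSE,np.ones((5,5)))
def sil(f,p,z0=0):
    c,s=np.cos(p[2]),np.sin(p[2]); Rz=np.array([[c,-s,0],[s,c,0],[0,0,1]]); im=np.zeros((420*2,560*2),np.uint8)
    for P in PARTS:
        q=proj(f,P@Rz.T+[p[0],p[1],z0]); h=cv2.convexHull((q*2*16).astype(np.int32)); cv2.fillConvexPoly(im,h,255,shift=4)
    return im>0
def fit(f,xy,z0=0,rad=.065,yaws=None):
    m=cv2.resize(wmask(f),None,fx=2,fy=2)>127
    c=proj(f,[xy[0],xy[1],z0+.04])[0]*2; e=proj(f,[xy[0],xy[1]+rad,z0+.04])[0]*2
    r=np.hypot(*(e-c)); yy,xx=np.mgrid[:840,:1120]; roi=np.hypot(xx-c[0],yy-c[1])<r; m=m&roi
    def cost(p):
        b=sil(f,p,z0); return -(m&b).sum()/max((m|b).sum(),1)
    best=min(((cost([xy[0]+a,xy[1]+b,y]),[xy[0]+a,xy[1]+b,y]) for y in (yaws if yaws is not None else np.radians(np.arange(0,180,15))) for a in(-.012,0,.012) for b in(-.012,0,.012)),key=lambda t:t[0])
    r=minimize(cost,best[1],method="Nelder-Mead",options=dict(initial_simplex=np.array(best[1])+np.array([[0,0,0],[.008,0,0],[0,.008,0],[0,0,.15]]),xatol=1e-4,fatol=1e-5))
    return r.x[:2].round(4).tolist(),round(np.degrees(r.x[2])%180,1),round(-r.fun,3)
E
python3 - <<'E'
from h import *
f=grab_frame("top"); g=grab_frame("scene")
for n,u in dict(A=(459,290),B=(455,347),C=(533,362)).items():
    p=onz(f,u[0]/1.4,u[1]/1.4,.04)[:2]; print(n,p.round(3),"top",fit(f,p),"scene",fit(g,p))
print("w3 check", fit(f,(.5495,.0975),.006,.06,[0]),fit(g,(.5495,.0975),.006,.06,[0]))
E
```

```text
A [ 0.562 -0.156] top ([0.5622, -0.1416], np.float64(47.6), np.float64(0.392)) scene ([0.5882, -0.1542], np.float64(94.8), np.float64(0.874))
B [ 0.433 -0.147] top ([0.4448, -0.159], np.float64(0.2), np.float64(0.395)) scene ([0.4308, -0.1383], np.float64(65.2), np.float64(0.346))
C [ 0.402 -0.32 ] top ([0.4006, -0.3194], np.float64(106.6), np.float64(0.717)) scene ([0.3874, -0.3177], np.float64(83.8), np.float64(0.306))
w3 check ([0.5582, 0.1315], np.float64(174.1), np.float64(0.468)) ([0.5487, 0.0976], np.float64(171.0), np.float64(0.583))
```

```bash
python3 - <<'E'
from h import *
f=grab_frame("wrist"); hsv=cv2.cvtColor(f["frame"],cv2.COLOR_RGB2HSV)
print("carpet",np.percentile(hsv[225:240,235:275].reshape(-1,3),[5,50,95],0).tolist())
print("rackA",np.percentile(hsv[255:320,295:322].reshape(-1,3),[5,25,50,75,95],0).tolist())
g=grab_frame("scene"); h2=cv2.cvtColor(g["frame"],cv2.COLOR_RGB2HSV)
c=proj(g,[.588,-.154,.03])[0].astype(int); print(c,np.percentile(h2[c[1]-8:c[1]+8,c[0]-8:c[0]+8].reshape(-1,3),[5,25,50,75,95],0).tolist())
for u in [(432,400),(265,395),(240,530)]:
    p=onz(f,u[0]/1.4,u[1]/1.4,.03)[:2]; print(p.round(3),fit(f,p))
E
```

```text
carpet [[0.0, 14.0, 97.0], [175.0, 16.0, 105.0], [176.0, 18.0, 111.0]]
rackA [[19.0, 15.0, 116.0], [20.0, 18.0, 132.0], [21.0, 31.0, 155.0], [39.0, 35.0, 170.0], [53.0, 36.0, 220.0]]
[218 233] [[25.75, 12.0, 141.75], [30.0, 15.0, 164.75], [33.0, 17.0, 176.0], [41.25, 18.0, 196.0], [67.25, 20.0, 228.0]]
[ 0.587 -0.137] ([0.5913, -0.1529], np.float64(95.6), np.float64(0.608))
[ 0.442 -0.133] ([0.4341, -0.1419], np.float64(68.5), np.float64(0.512))
[ 0.409 -0.274] ([0.3976, -0.3431], np.float64(69.3), np.float64(0.037))
```

```bash
sed -i 's/(0,0,150),(179,60,255)/(0,0,122),(90,60,255)/' h.py; python3 - <<'E'
from h import *
f=grab_frame("wrist");g=grab_frame("scene");t=grab_frame("top")
print("scene0 A",onz(g,224.8,226,.04).round(3))
for n,p in dict(A=(.59,-.154),B=(.434,-.14),C=(.40,-.27),w3=(.5495,.0975)).items():
    k=dict(z0=.006,rad=.055,yaws=[0]) if n=="w3" else dict(rad=.06)
    print(n,[fit(x,p,**k) for x in (f,g,t)])
print(goal((.59,-.154,.25),95)); cv2.imwrite("pics/m.png",np.hstack([wmask(g)[90:290,150:350],wmask(t)[90:290,230:430],]))
E
```

```text
scene0 A [ 0.563 -0.151  0.04 ]
A [([0.5919, -0.1554], np.float64(95.9), np.float64(0.861)), ([0.5885, -0.1536], np.float64(121.6), np.float64(0.654)), ([0.6044, -0.158], np.float64(47.1), np.float64(0.415))]
B [([0.4343, -0.1424], np.float64(69.7), np.float64(0.741)), ([0.4365, -0.1246], np.float64(147.0), np.float64(0.55)), ([0.436, -0.152], np.float64(17.0), np.float64(0.374))]
C [([0.3978, -0.3408], np.float64(70.2), np.float64(0.054)), ([0.3783, -0.2884], np.float64(121.7), np.float64(0.634)), ([0.3789, -0.2885], np.float64(129.5), np.float64(0.584))]
w3 [([0.5505, 0.1003], np.float64(0.4), np.float64(0.642)), ([0.5488, 0.0941], np.float64(103.9), np.float64(0.683)), ([0.5581, 0.1314], np.float64(173.5), np.float64(0.461))]
('shift', [0.1526, 0.0347, 0.039], 'turn_y', np.float64(85.3), 'or', np.float64(-94.7), 'tilt', np.float64(0.05), 'q', [-0.1, -0.02, 1.55, 0.0, 1.62, -0.1])
```

The kick has already happened: A went from x .563 to .591. Moving above it.

Emit:
jog_arm --pt "0.15 0.035 0.041 0 -94.5 0 0.085" --pt "0.15 0.035 0.041 0 -94.5 0 0.085" --pt "0.15 0.035 0.041 0 -94.5 0 0.085" --pt "0.15 0.035 0.041 0 -94.5 0 0.085" --pt "0.15 0.035 0.041 0 -94.5 0 0.085" --pt "0.15 0.035 0.041 0 -94.5 0 0.085" --pt "0.15 0.035 0.041 0 -94.5 0 0.085" --pt "0.15 0.035 0.041 0 -94.5 0 0.085" --pt "0.15 0.035 0.041 0 -94.5 0 0.085" --pt "0.15 0.035 0.041 0 -94.5 0 0.085" --pt "0.15 0.035 0.041 0 -94.5 0 0.085" --pt "0.15 0.035 0.041 0 -94.5 0 0.085" --pt "0.15 0.035 0.041 0 -94.5 0 0.085" --pt "0.15 0.035 0.041 0 -94.5 0 0.085"

```text
clock: 26.25
eef_pos: [0.5921, -0.1521, 0.2502]
orientation: [0.707, -0.707, -0.028, 0.028]
force: [-0.4, -0.2, -0.3]
opening: 0.0847
```

```bash
python3 - <<'E'
from h import *
f=grab_frame("wrist"); print(sense()["eef_pos"])
for n,p in dict(A=(.591,-.154),B=(.434,-.142),C=(.388,-.29)).items():
    r=fit(f,p,rad=.06); print(n,r)
    if n=="A": print(goal((*r[0],.058),r[1]))
E
```

```text
[ 0.59205845 -0.15213445  0.25022377]
A ([0.5949, -0.1501], np.float64(94.0), np.float64(0.503))
('shift', [0.003, 0.1922, 0.0018], 'turn_y', np.float64(0.6), 'or', np.float64(-179.4), 'tilt', np.float64(0.01), 'q', [-0.34, 0.15, 1.43, 0.0, 1.56, -1.99])
B ([0.4457, -0.1412], np.float64(93.2), np.float64(0.645))
C ([0.389, -0.2837], np.float64(135.5), np.float64(0.443))
```

```bash
python3 - <<'E'
from h import *
f=grab_frame("wrist"); im=f["frame"][:,:,::-1].copy()
for p in [(.592,-.1545,np.radians(95.5)),(.4343,-.142,np.radians(69))]:
    b=(cv2.resize(sil(f,p).astype(np.uint8)*255,(560,420))>127).astype(np.uint8)
    cv2.drawContours(im,cv2.findContours(b,cv2.RETR_LIST,cv2.CHAIN_APPROX_NONE)[0],-1,(0,0,255),1)
o=np.vstack([cv2.resize(im,(540,405)),]); m=cv2.resize(cv2.cvtColor(wmask(f),cv2.COLOR_GRAY2BGR),(260,195)); c=np.zeros((405,800,3),np.uint8); c[:,:540]=o;c[:195,540:]=m
cv2.imwrite("pics/v14.png",c)
hsv=cv2.cvtColor(f["frame"],cv2.COLOR_RGB2HSV);print(np.percentile(hsv[:60].reshape(-1,3),[5,50,95],0).tolist())
E
```

```text
[[0.0, 14.0, 60.0], [24.0, 17.0, 121.0], [176.0, 255.0, 236.0]]
```

View pics/v14.png

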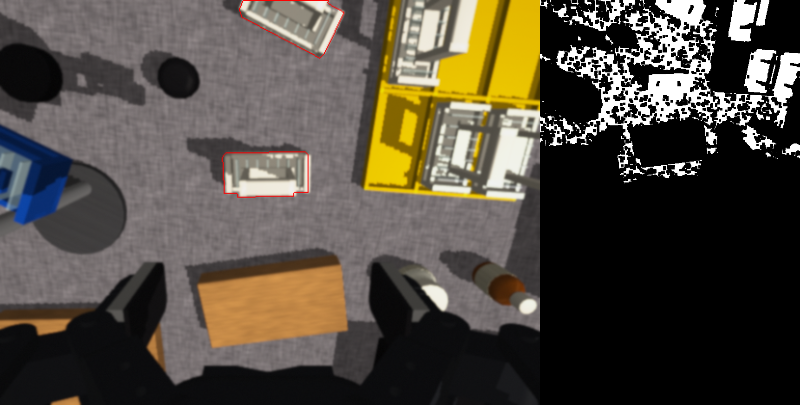

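The overlay fits A (box (222,150)–(310,195)) and B closely, so I'm using A=(.592,−.154), yaw 95°.

Emit:
jog_arm --pt "0 0.05 -0.002 0 -0.5 0 0.085" --pt "0 0.1 -0.002 0 -0.5 0 0.085" --pt "0 0.14 -0.002 0 -0.5 0 0.085" --pt "0 0.17 -0.002 0 -0.5 0 0.085" --pt "0 0.192 -0.002 0 -0.5 0 0.085" --pt "0 0.192 -0.002 0 -0.5 0 0.085" --pt "0 0.192 -0.002 0 -0.5 0 0.04" --pt "0 0.192 -0.002 0 -0.5 0 0.04" --pt "0 0.192 -0.002 0 -0.5 0 0.04" --pt "0 0.192 -0.002 0 -0.5 0 0.04" --pt "0 0.192 -0.002 0 -0.5 0 0.04" --pt "0 0.192 -0.002 0 -0.5 0 0.04" --pt "0 0.15 -0.002 0 -0.5 0 0.04" --pt "0 0.11 -0.002 0 -0.5 0 0.04" --pt "0 0.07 -0.002 0 -0.5 0 0.04" --pt "0 0.02 -0.002 0 -0.5 0 0.04" --pt "0 0.0 -0.002 0 -0.5 0 0.04" --pt "0 0.0 -0.002 0 -0.5 0 0.04" --squeeze 45

```text
clock: 28.15
eef_pos: [0.5945, -0.1551, 0.2564]
orientation: [-0.705, 0.708, 0.035, -0.029]
force: [0.4, -0.5, -1.5]
opening: 0.0491
```

```bash
python3 - <<'E'
from h import *
s=sense();print(s["eef_pos"],s["opening"],s["force"]);
for b in [(.4475,.0967),(.5500,-.0147),(.4475,.0407)]: print(b,goal((*b,.25),0.3))
E
```

```text
[ 0.59450367 -0.15508253  0.25635618] 0.04913672856604544 [ 0.44300649 -0.46818267 -1.46361674]
(0.4475, 0.0967) ('shift', [-0.1234, 0.0043, 0.2642], 'turn_y', np.float64(-85.1), 'or', np.float64(94.9), 'tilt', np.float64(0.54), 'q', [-0.34, 0.15, 1.42, -0.0, 1.56, -2.0])
(0.55, -0.0147) ('shift', [-0.0315, 0.0055, 0.1439], 'turn_y', np.float64(-85.1), 'or', np.float64(94.9), 'tilt', np.float64(0.54), 'q', [-0.34, 0.15, 1.42, -0.0, 1.56, -2.0])
(0.4475, 0.0407) ('shift', [-0.1285, 0.0044, 0.2084], 'turn_y', np.float64(-85.1), 'or', np.float64(94.9), 'tilt', np.float64(0.54), 'q', [-0.34, 0.15, 1.42, -0.0, 1.56, -2.0])
```

Emit:
jog_arm --pt "-0.124 0 0.264 0 94.9 0 0.04" --pt "-0.124 0 0.264 0 94.9 0 0.04" --pt "-0.124 0 0.264 0 94.9 0 0.04" --pt "-0.124 0 0.264 0 94.9 0 0.04" --pt "-0.124 0 0.264 0 94.9 0 0.04" --pt "-0.124 0 0.264 0 94.9 0 0.04" --pt "-0.124 0 0.264 0 94.9 0 0.04" --pt "-0.124 0 0.264 0 94.9 0 0.04" --pt "-0.124 0 0.264 0 94.9 0 0.04" --pt "-0.124 0 0.264 0 94.9 0 0.04" --pt "-0.124 0 0.264 0 94.9 0 0.04" --pt "-0.124 0 0.264 0 94.9 0 0.04" --pt "-0.124 0.05 0.264 0 94.9 0 0.04" --pt "-0.124 0.1 0.264 0 94.9 0 0.04" --pt "-0.124 0.14 0.264 0 94.9 0 0.04" --pt "-0.124 0.14 0.264 0 94.9 0 0.04" --pt "-0.124 0.14 0.264 0 94.9 0 0.04" --pt "-0.124 0.14 0.264 0 94.9 0 0.04"

```text
clock: 29.95
eef_pos: [0.4462, 0.0974, 0.1127]
orientation: [0.502, -0.501, 0.498, -0.499]
force: [0.9, 0.1, -0.6]
opening: 0.0493
```

```bash
cat >> h.py <<'E'
def held(f,hz=.0585,v=(0,0,138)):
    """offset of the held rack along tool x from the TCP (m), by the white silhouette of bar top against the model; and tray centre by the yellow outline"""
    hsv=cv2.cvtColor(f["frame"],cv2.COLOR_RGB2HSV); m=cv2.inRange(hsv,(18,130,60),(35,255,255)); return m
E
python3 - <<'E'
from h import *
s=sense();print(s["eef_pos"],s["opening"],s["force"],goal((.4465,.0967,.066),.3))
f=grab_frame("wrist"); im=f["frame"][:,:,::-1].copy()
e=s["eef_pos"]
b=(cv2.resize(sil(f,(e[0],e[1],0),e[2]-.0585).astype(np.uint8)*255,(560,420))>127).astype(np.uint8)
cv2.drawContours(im,cv2.findContours(b,cv2.RETR_LIST,cv2.CHAIN_APPROX_NONE)[0],-1,(0,0,255),1)
C=np.array([.4985,.041]); 
for i in(-.052,.052):
  for j in (-.056,0,.056):
    q=proj(f,[[C[0]+i+a,C[1]+j+b,.016] for a,b in((-.05,-.026),(.05,-.026),(.05,.026),(-.05,.026))]).astype(np.int32); cv2.polylines(im,[q],True,(255,0,0),1)
cv2.imwrite("pics/v15.png",cv2.resize(im,(784,588)))
E
```

```text
[0.44616035 0.09741586 0.11273078] 0.0493075479845744 [ 0.88422497  0.0834873  -0.60492452] ('shift', [0.0007, 0.0467, 0.0002], 'turn_y', np.float64(0.1), 'or', np.float64(-179.9), 'tilt', np.float64(0.19), 'q', [0.1, -0.18, 2.01, -0.0, 1.3, 0.1])
```

View pics/v15.png

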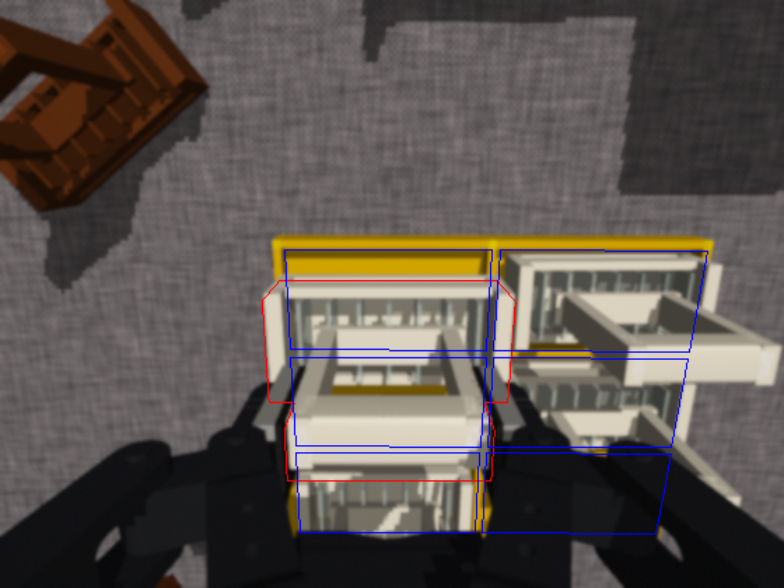

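The tray outline I computed (blue) matches the picture. The held rack is centred in x and sits about 4 mm lower in the grip than the model. Lower.

Emit:
jog_arm --pt "0.0007 0.02 0 0 0 0 0.04" --pt "0.0007 0.035 0 0 0 0 0.04" --pt "0.0007 0.041 0 0 0 0 0.04" --pt "0.0007 0.045 0 0 0 0 0.04" --pt "0.0007 0.045 0 0 0 0 0.04" --pt "0.0007 0.045 0 0 0 0 0.04"

```text
clock: 30.6
eef_pos: [0.4459, 0.0968, 0.067]
orientation: [0.502, -0.501, 0.498, -0.499]
force: [-0.4, -0.4, 4.3]
opening: 0.0491
```

Emit:
jog_arm --pt "0 0 0 0 0 0 0.06" --pt "0 0 0 0 0 0 0.085" --pt "0 0 0 0 0 0 0.085" --pt "0 0 0 0 0 0 0.085" --pt "0 0 0 0 0 0 0.085" --pt "0 -0.03 0 0 0 0 0.085" --pt "0 -0.07 0 0 0 0 0.085" --pt "0 -0.12 0 0 0 0 0.085" --pt "0 -0.17 0 0 0 0 0.085" --pt "0.239 -0.19 -0.012 0 -69 0 0.085" --pt "0.239 -0.19 -0.012 0 -69 0 0.085" --pt "0.239 -0.19 -0.012 0 -69 0 0.085" --pt "0.239 -0.19 -0.012 0 -69 0 0.085" --pt "0.239 -0.19 -0.012 0 -69 0 0.085" --pt "0.239 -0.19 -0.012 0 -69 0 0.085" --pt "0.239 -0.19 -0.012 0 -69 0 0.085" --pt "0.239 -0.19 -0.012 0 -69 0 0.085" --pt "0.239 -0.19 -0.012 0 -69 0 0.085" --pt "0.239 -0.19 -0.012 0 -69 0 0.085" --pt "0.239 -0.19 -0.012 0 -69 0 0.085"

```text
clock: 32.6
eef_pos: [0.434, -0.1425, 0.2552]
orientation: [0.695, -0.695, 0.128, -0.128]
force: [-0.1, -0.9, 1.3]
opening: 0.0845
```

```bash
sed -i 's/(0,0,122),(90,60,255)/(0,0,TH),(179,60,255)/; s/^S=4/TH=138/' h.py; python3 - <<'E'
import h; from h import *
f=grab_frame("wrist"); print(sense()["eef_pos"])
for th in (135,145,155):
    h.TH=th; print(th,fit(f,(.434,-.142),rad=.06),fit(f,(.39,-.29),rad=.06))
print(goal((.4343,-.142,.058),69.5))
E
```

```text
[ 0.43402208 -0.14242853  0.25523767]
135 ([0.4348, -0.1417], np.float64(67.6), np.float64(0.824)) ([0.4023, -0.3127], np.float64(104.9), np.float64(0.682))
145 ([0.435, -0.1418], np.float64(68.5), np.float64(0.738)) ([0.4022, -0.3132], np.float64(104.9), np.float64(0.55))
155 ([0.4354, -0.1421], np.float64(69.1), np.float64(0.64)) ([0.402, -0.314], np.float64(105.1), np.float64(0.428))
('shift', [0.0001, 0.1972, 0.0005], 'turn_y', np.float64(-0.3), 'or', np.float64(179.7), 'tilt', np.float64(0.01), 'q', [-0.43, -0.28, 1.83, -0.0, 1.59, -1.64])
```

The B fit agrees across thresholds at (.435,−.142), 68.5°. Grip.

Emit:
jog_arm --pt "0.001 0.05 0.001 0 0 0 0.085" --pt "0.001 0.1 0.001 0 0 0 0.085" --pt "0.001 0.14 0.001 0 0 0 0.085" --pt "0.001 0.175 0.001 0 0 0 0.085" --pt "0.001 0.196 0.001 0 0 0 0.085" --pt "0.001 0.196 0.001 0 0 0 0.085" --pt "0.001 0.196 0.001 0 0 0 0.04" --pt "0.001 0.196 0.001 0 0 0 0.04" --pt "0.001 0.196 0.001 0 0 0 0.04" --pt "0.001 0.196 0.001 0 0 0 0.04" --pt "0.001 0.196 0.001 0 0 0 0.04" --pt "0.001 0.196 0.001 0 0 0 0.04" --pt "0.001 0.15 0.001 0 0 0 0.04" --pt "0.001 0.11 0.001 0 0 0 0.04" --pt "0.001 0.07 0.001 0 0 0 0.04" --pt "0.001 0.02 0.001 0 0 0 0.04" --pt "0.001 0.0 0.001 0 0 0 0.04" --pt "0.001 0.0 0.001 0 0 0 0.04" --squeeze 45

```text
clock: 34.45
eef_pos: [0.4375, -0.1429, 0.2607]
orientation: [-0.695, 0.696, -0.124, 0.13]
force: [0.3, -0.5, -1.0]
opening: 0.0494
```

```bash
python3 - <<'E'
from h import *
s=sense();print(s["eef_pos"],s["opening"],s["force"]);
for b in [(.4465,.0407)]: print(b,goal((*b,.25),0.3))
E
```

```text
[ 0.43753804 -0.1429031   0.26073228] 0.049351551140428794 [ 0.26615956 -0.54682415 -0.98231842]
(0.4465, 0.0407) ('shift', [-0.0565, 0.0101, 0.175], 'turn_y', np.float64(69.0), 'or', np.float64(-111.0), 'tilt', np.float64(0.53), 'q', [-0.43, -0.28, 1.82, 0.0, 1.59, -1.64])
```

Emit:
jog_arm --pt "-0.0545 0 0.175 0 69 0 0.04" --pt "-0.0545 0 0.175 0 69 0 0.04" --pt "-0.0545 0 0.175 0 69 0 0.04" --pt "-0.0545 0 0.175 0 69 0 0.04" --pt "-0.0545 0 0.175 0 69 0 0.04" --pt "-0.0545 0 0.175 0 69 0 0.04" --pt "-0.0545 0 0.175 0 69 0 0.04" --pt "-0.0545 0 0.175 0 69 0 0.04" --pt "-0.0545 0 0.175 0 69 0 0.04" --pt "-0.0545 0 0.175 0 69 0 0.04" --pt "-0.0545 0.05 0.175 0 69 0 0.04" --pt "-0.0545 0.1 0.175 0 69 0 0.04" --pt "-0.0545 0.14 0.175 0 69 0 0.04" --pt "-0.0545 0.14 0.175 0 69 0 0.04" --pt "-0.0545 0.14 0.175 0 69 0 0.04" --pt "-0.0545 0.14 0.175 0 69 0 0.04"

```text
clock: 36.05
eef_pos: [0.4479, 0.041, 0.1181]
orientation: [0.503, -0.501, 0.497, -0.499]
force: [0.1, 0.6, -0.0]
opening: 0.0489
```

```bash
python3 - <<'E'
from h import *
s=sense();print(s["eef_pos"],s["opening"],s["force"],goal((.4465,.0407,.067),.3))
E
```

```text
[0.44787118 0.04099595 0.11806808] 0.0489149001199912 [ 0.1237413   0.62136305 -0.0152771 ] ('shift', [0.0003, 0.0511, -0.0016], 'turn_y', np.float64(0.1), 'or', np.float64(-179.9), 'tilt', np.float64(0.22), 'q', [-0.02, -0.21, 2.03, -0.0, 1.32, -0.03])
```

Emit:
jog_arm --pt "0.0003 0.02 -0.001 0 0 0 0.04" --pt "0.0003 0.035 -0.001 0 0 0 0.04" --pt "0.0003 0.043 -0.001 0 0 0 0.04" --pt "0.0003 0.047 -0.001 0 0 0 0.04" --pt "0.0003 0.05 -0.001 0 0 0 0.04" --pt "0.0003 0.05 -0.001 0 0 0 0.04"

```text
clock: 36.65
eef_pos: [0.4463, 0.0409, 0.0674]
orientation: [0.502, -0.501, 0.498, -0.499]
force: [-3.2, 0.7, 7.3]
opening: 0.0493
```

Emit:
jog_arm --pt "0 0 0 0 0 0 0.06" --pt "0 0 0 0 0 0 0.085" --pt "0 0 0 0 0 0 0.085" --pt "0 0 0 0 0 0 0.085" --pt "0 0 0 0 0 0 0.085" --pt "0 -0.05 0 0 0 0 0.085" --pt "0 -0.1 0 0 0 0 0.085" --pt "0 -0.15 0 0 0 0 0.085" --pt "0.354 -0.19 -0.044 0 -105 0 0.085" --pt "0.354 -0.19 -0.044 0 -105 0 0.085" --pt "0.354 -0.19 -0.044 0 -105 0 0.085" --pt "0.354 -0.19 -0.044 0 -105 0 0.085" --pt "0.354 -0.19 -0.044 0 -105 0 0.085" --pt "0.354 -0.19 -0.044 0 -105 0 0.085" --pt "0.354 -0.19 -0.044 0 -105 0 0.085" --pt "0.354 -0.19 -0.044 0 -105 0 0.085" --pt "0.354 -0.19 -0.044 0 -105 0 0.085" --pt "0.354 -0.19 -0.044 0 -105 0 0.085" --pt "0.354 -0.19 -0.044 0 -105 0 0.085" --pt "0.354 -0.19 -0.044 0 -105 0 0.085"

```text
clock: 38.65
eef_pos: [0.403, -0.3138, 0.255]
orientation: [0.707, -0.706, -0.029, 0.029]
force: [0.2, 1.4, -0.2]
opening: 0.0851
```

Emit:
jog_arm --pt "0 0 0 0 0 0 0.085" --pt "0 0 0 0 0 0 0.085" --pt "0 0 0 0 0 0 0.085"

```text
clock: 38.95
eef_pos: [0.4033, -0.3135, 0.2553]
orientation: [0.707, -0.707, -0.026, 0.026]
force: [0.6, 0.2, -1.2]
opening: 0.085
```

```bash
python3 - <<'E'
import h; from h import *
f=grab_frame("wrist"); print(sense()["eef_pos"])
for th in (125,135,145):
    h.TH=th; r=fit(f,(.402,-.313),rad=.06); print(th,r,goal((*r[0],.058),r[1]))
E
```

```text
[ 0.40325752 -0.31345842  0.25527317]
125 ([0.4312, -0.3056], np.float64(103.2), np.float64(0.427)) ('shift', [0.0285, 0.1973, 0.0058], 'turn_y', np.float64(-9.0), 'or', np.float64(171.0), 'tilt', np.float64(0.0), 'q', [-0.76, -0.12, 1.7, -0.0, 1.57, -2.41])
135 ([0.4065, -0.2985], np.float64(96.7), np.float64(0.431)) ('shift', [0.0043, 0.1973, 0.0147], 'turn_y', np.float64(-2.5), 'or', np.float64(177.5), 'tilt', np.float64(0.0), 'q', [-0.76, -0.12, 1.7, -0.0, 1.57, -2.41])
145 ([0.4039, -0.3173], np.float64(105.1), np.float64(0.704)) ('shift', [0.0004, 0.1973, -0.0039], 'turn_y', np.float64(-10.9), 'or', np.float64(169.1), 'tilt', np.float64(0.0), 'q', [-0.76, -0.12, 1.7, -0.0, 1.57, -2.41])
```

The last joint is near its range, so I'll turn the hand the other way and refit.

Emit:
jog_arm --pt "0 0 0 0 9 0 0.085" --pt "0 0 0 0 18 0 0.085" --pt "0 0 0 0 27 0 0.085" --pt "0 0 0 0 36 0 0.085" --pt "0 0 0 0 45 0 0.085" --pt "0 0 0 0 54 0 0.085" --pt "0 0 0 0 63 0 0.085" --pt "0 0 0 0 72 0 0.085" --pt "0 0 0 0 81 0 0.085" --pt "0 0 0 0 90 0 0.085" --pt "0 0 0 0 99 0 0.085" --pt "0 0 0 0 108 0 0.085" --pt "0 0 0 0 117 0 0.085" --pt "0 0 0 0 126 0 0.085" --pt "0 0 0 0 135 0 0.085" --pt "0 0 0 0 144 0 0.085" --pt "0 0 0 0 153 0 0.085" --pt "0 0 0 0 162 0 0.085" --pt "0 0 0 0 169 0 0.085" --pt "0 0 0 0 169 0 0.085"

```text
clock: 41.0
eef_pos: [0.4033, -0.3135, 0.2553]
orientation: [-0.092, 0.092, -0.701, 0.701]
force: [0.5, 0.2, -0.4]
opening: 0.0852
```

Emit:
jog_arm --pt "0 0 0 0 0 0 0.085" --pt "0 0 0 0 0 0 0.085"

```text
clock: 41.2
eef_pos: [0.4033, -0.3135, 0.2553]
orientation: [0.095, -0.095, 0.701, -0.701]
force: [-0.1, 0.2, -0.3]
opening: 0.0852
```

```bash
python3 - <<'E'
import h; from h import *
f=grab_frame("wrist"); print(sense()["eef_pos"])
for th in (135,145,155):
    h.TH=th; r=fit(f,(.403,-.315),rad=.06); print(th,r,goal((*r[0],.058),r[1]))
E
```

```text
[ 0.40324645 -0.31349424  0.25528716]
135 ([0.3993, -0.3153], np.float64(112.5), np.float64(0.419)) ('shift', [0.0043, 0.1973, 0.0007], 'turn_y', np.float64(-7.0), 'or', np.float64(173.0), 'tilt', np.float64(0.0), 'q', [-0.76, -0.12, 1.7, 0.0, 1.57, 0.54])
145 ([0.4023, -0.3185], np.float64(105.7), np.float64(0.803)) ('shift', [0.0023, 0.1973, 0.0046], 'turn_y', np.float64(-0.2), 'or', np.float64(179.8), 'tilt', np.float64(0.0), 'q', [-0.76, -0.12, 1.7, 0.0, 1.57, 0.54])
155 ([0.4022, -0.3185], np.float64(105.6), np.float64(0.943)) ('shift', [0.0023, 0.1973, 0.0045], 'turn_y', np.float64(-0.1), 'or', np.float64(179.9), 'tilt', np.float64(0.0), 'q', [-0.76, -0.12, 1.7, 0.0, 1.57, 0.54])
```

The C fit is excellent (0.94): (.402,−.3185), 105.6°. Grip.

Emit:
jog_arm --pt "0.002 0.05 0.0045 0 0 0 0.085" --pt "0.002 0.1 0.0045 0 0 0 0.085" --pt "0.002 0.14 0.0045 0 0 0 0.085" --pt "0.002 0.175 0.0045 0 0 0 0.085" --pt "0.002 0.196 0.0045 0 0 0 0.085" --pt "0.002 0.196 0.0045 0 0 0 0.085" --pt "0.002 0.196 0.0045 0 0 0 0.04" --pt "0.002 0.196 0.0045 0 0 0 0.04" --pt "0.002 0.196 0.0045 0 0 0 0.04" --pt "0.002 0.196 0.0045 0 0 0 0.04" --pt "0.002 0.196 0.0045 0 0 0 0.04" --pt "0.002 0.196 0.0045 0 0 0 0.04" --pt "0.002 0.15 0.0045 0 0 0 0.04" --pt "0.002 0.11 0.0045 0 0 0 0.04" --pt "0.002 0.07 0.0045 0 0 0 0.04" --pt "0.002 0.02 0.0045 0 0 0 0.04" --pt "0.002 0.0 0.0045 0 0 0 0.04" --pt "0.002 0.0 0.0045 0 0 0 0.04" --squeeze 45

```text
clock: 43.05
eef_pos: [0.4043, -0.3201, 0.2609]
orientation: [-0.097, 0.093, -0.698, 0.703]
force: [-0.2, -0.9, -1.4]
opening: 0.0495
```

Emit:
jog_arm --pt "0 0 0 0 0 0 0.04" --pt "0 0 0 0 0 0 0.04"

```text
clock: 43.25
eef_pos: [0.4018, -0.3177, 0.2532]
orientation: [0.094, -0.095, 0.702, -0.7]
force: [0.3, 0.2, -1.5]
opening: 0.0492
```

```bash
python3 - <<'E'
from h import *
s=sense();print(s["eef_pos"],s["opening"],s["force"],goal((.5500,-.0150,.25),0.3))
E
```

```text
[ 0.4017634  -0.31769347  0.25323125] 0.0492260490884089 [ 0.29318699  0.17262667 -1.51389541] ('shift', [-0.2233, 0.0035, -0.2525], 'turn_y', np.float64(-74.9), 'or', np.float64(105.1), 'tilt', np.float64(0.18), 'q', [-0.77, -0.11, 1.69, -0.0, 1.56, 0.53])
```

Emit:
jog_arm --pt "-0.223 0 -0.2525 0 -74.9 0 0.04" --pt "-0.223 0 -0.2525 0 -74.9 0 0.04" --pt "-0.223 0 -0.2525 0 -74.9 0 0.04" --pt "-0.223 0 -0.2525 0 -74.9 0 0.04" --pt "-0.223 0 -0.2525 0 -74.9 0 0.04" --pt "-0.223 0 -0.2525 0 -74.9 0 0.04" --pt "-0.223 0 -0.2525 0 -74.9 0 0.04" --pt "-0.223 0 -0.2525 0 -74.9 0 0.04" --pt "-0.223 0 -0.2525 0 -74.9 0 0.04" --pt "-0.223 0 -0.2525 0 -74.9 0 0.04" --pt "-0.223 0 -0.2525 0 -74.9 0 0.04" --pt "-0.223 0.05 -0.2525 0 -74.9 0 0.04" --pt "-0.223 0.1 -0.2525 0 -74.9 0 0.04" --pt "-0.223 0.14 -0.2525 0 -74.9 0 0.04" --pt "-0.223 0.14 -0.2525 0 -74.9 0 0.04" --pt "-0.223 0.14 -0.2525 0 -74.9 0 0.04" --pt "-0.223 0.14 -0.2525 0 -74.9 0 0.04" --pt "-0.223 0.14 -0.2525 0 -74.9 0 0.04"

```text
clock: 45.05
eef_pos: [0.5528, -0.0161, 0.1187]
orientation: [0.502, -0.5, 0.497, -0.5]
force: [0.5, -0.1, -1.9]
opening: 0.0493
```

```bash
python3 - <<'E'
from h import *
s=sense();print(s["eef_pos"],s["opening"],s["force"],goal((.5500,-.0150,.067),0.3))
E
```

```text
[ 0.55277589 -0.01613647  0.1187089 ] 0.04927563513344957 [ 0.46845729 -0.11300096 -1.90322532] ('shift', [-0.0012, 0.0517, -0.003], 'turn_y', np.float64(-0.0), 'or', np.float64(180.0), 'tilt', np.float64(0.31), 'q', [-0.12, 0.08, 1.75, -0.0, 1.3, -0.13])
```

Emit:
jog_arm --pt "-0.001 0.02 -0.002 0 0 0 0.04" --pt "-0.001 0.035 -0.002 0 0 0 0.04" --pt "-0.001 0.043 -0.002 0 0 0 0.04" --pt "-0.001 0.047 -0.002 0 0 0 0.04" --pt "-0.001 0.05 -0.002 0 0 0 0.04" --pt "-0.001 0.05 -0.002 0 0 0 0.04"

```text
clock: 45.65
eef_pos: [0.5485, -0.0149, 0.0678]
orientation: [-0.501, 0.502, -0.499, 0.499]
force: [-14.3, 1.0, 19.4]
opening: 0.0491
```

Emit:
jog_arm --pt "0 -0.001 0 0 0 0 0.06" --pt "0 -0.001 0 0 0 0 0.085" --pt "0 -0.001 0 0 0 0 0.085" --pt "0 -0.001 0 0 0 0 0.085" --pt "0 -0.001 0 0 0 0 0.085" --pt "0 -0.05 0 0 0 0 0.085" --pt "0 -0.1 0 0 0 0 0.085" --pt "0 -0.15 0 0 0 0 0.085" --pt "0 -0.2 0 0 0 0 0.085" --pt "-0.02 -0.25 -0.05 0 0 0 0.085" --pt "-0.02 -0.25 -0.05 0 0 0 0.085" --pt "-0.02 -0.25 -0.05 0 0 0 0.085" --pt "-0.02 -0.25 -0.05 0 0 0 0.085" --pt "-0.02 -0.25 -0.05 0 0 0 0.085"

```text
clock: 47.05
eef_pos: [0.4983, 0.0048, 0.3135]
orientation: [-0.501, 0.502, -0.499, 0.498]
force: [0.6, 0.3, 0.1]
opening: 0.0851
```

```bash
python3 - <<'E'
from h import *
f=grab_frame("wrist"); g=grab_frame("scene"); s=sense(); print(s["eef_pos"],goal((.382,.3625,.31),1.5))
im=f["frame"][:,:,::-1].copy(); im2=im.copy()
for i in(-.052,.052):
  for j in (-.056,0,.056):
    b=(cv2.resize(sil(f,(.4985+i,.041+j,0),.006).astype(np.uint8)*255,(560,420))>127).astype(np.uint8)
    cv2.drawContours(im2,cv2.findContours(b,cv2.RETR_LIST,cv2.CHAIN_APPROX_NONE)[0],-1,(0,0,255),1)
a=im2[90:390,60:460]; b=im[90:390,60:460]
a=cv2.resize(a,(520,390)); b=cv2.resize(g["frame"][90:250,110:230,::-1],(280,390))
c=np.zeros((600,800,3),np.uint8); c[:390,:520]=a;c[:390,520:]=b
t=cv2.resize(g["frame"][210:340,230:440,::-1],(339,210)); c[390:,:339]=t
c[390:,340:620]=cv2.resize(im[90:300,60:340],(280,210))
cv2.imwrite("pics/v16.png",c)
E
```

```text
[0.49820767 0.00473321 0.31339515] ('shift', [-0.3583, 0.0038, -0.1145], 'turn_y', np.float64(-1.2), 'or', np.float64(178.8), 'tilt', np.float64(0.17), 'q', [-0.09, -0.16, 1.63, -0.0, 1.68, -0.1])
```

View pics/v16.png

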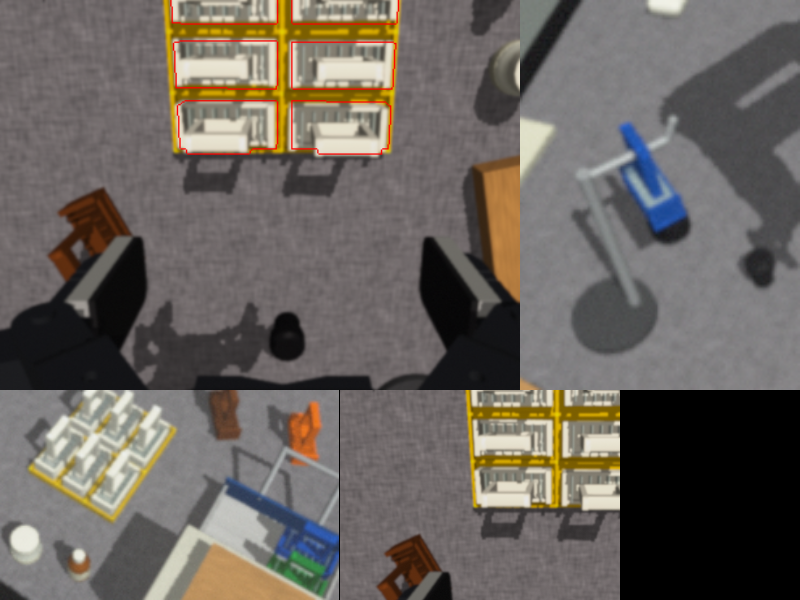

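All six bays hold upright white racks and the model outlines agree. Blue hangs on the hook, and blue2 and green stand in the drawer. That's all 16 views used. Now shutting the drawer.

Emit:
jog_arm --pt "-0.358 0 -0.1145 0 -1.2 0 0.05" --pt "-0.358 0 -0.1145 0 -1.2 0 0.05" --pt "-0.358 0 -0.1145 0 -1.2 0 0.05" --pt "-0.358 0 -0.1145 0 -1.2 0 0.05" --pt "-0.358 0 -0.1145 0 -1.2 0 0.05" --pt "-0.358 0 -0.1145 0 -1.2 0 0.05" --pt "-0.358 0 -0.1145 0 -1.2 0 0.05" --pt "-0.358 0 -0.1145 0 -1.2 0 0.05" --pt "-0.358 0 -0.1145 0 -1.2 0 0.05" --pt "-0.358 0 -0.1145 0 -1.2 0 0.05" --pt "-0.358 0.05 -0.1145 0 -1.2 0 0.05" --pt "-0.358 0.09 -0.1145 0 -1.2 0 0.05" --pt "-0.358 0.09 -0.1145 0 -1.2 0 0.05" --pt "-0.358 0.09 -0.1145 0 -1.2 0 0.05" --pt "-0.358 0.09 -0.1145 0 -1.2 0 0.05"

```text
clock: 48.65
eef_pos: [0.3837, 0.3627, 0.2283]
orientation: [0.508, -0.505, 0.494, -0.494]
force: [-0.5, 0.5, 0.4]
opening: 0.0497
```

```bash
python3 - <<'E'
from h import *
s=sense(); print(s["eef_pos"],s["opening"],goal((.382,.3615,.091),1.5))
f=grab_frame("wrist"); print(proj(f,[[.382,.3115,.115],[.382,.4115,.115]]).round(1).tolist())
# bar: brightness profile across rows between the predicted ends
q=proj(f,[[.382,.375,.112]])[0]; r=int(q[1]); print(q, f["frame"][r-2:r+3,int(q[0])-22:int(q[0])+23].mean((0,2)).round().astype(int).tolist())
E
```

```text
[0.38365411 0.36265566 0.22827246] 0.04973427650596802 ('shift', [0.0014, 0.1373, -0.0021], 'turn_y', np.float64(-0.1), 'or', np.float64(179.9), 'tilt', np.float64(0.22), 'q', [0.66, -0.07, 1.7, -0.0, 1.51, 0.64])
[[273.5, 272.1], [276.4, 141.7]]
[275.31383873 191.57458088] [127, 123, 124, 127, 132, 134, 135, 135, 134, 133, 137, 138, 133, 129, 127, 118, 110, 122, 142, 157, 168, 176, 180, 181, 179, 176, 169, 156, 133, 99, 75, 69, 71, 75, 76, 76, 75, 77, 85, 96, 102, 108, 117, 127, 132]
```

The bar is where expected (column 276 against 275). Grip and push.

Emit:
jog_arm --pt "0.001 0.05 -0.001 0 0 0 0.05" --pt "0.001 0.09 -0.001 0 0 0 0.05" --pt "0.001 0.12 -0.001 0 0 0 0.05" --pt "0.001 0.136 -0.001 0 0 0 0.05" --pt "0.001 0.136 -0.001 0 0 0 0.05" --pt "0.001 0.136 -0.001 0 0 0 0.0" --pt "0.001 0.136 -0.001 0 0 0 0.0" --pt "0.001 0.136 -0.001 0 0 0 0.0" --pt "0.001 0.136 -0.001 0 0 0 0.0" --pt "0.001 0.136 -0.001 0 0 0 0.0" --pt "0.001 0.136 0.014 0 0 0 0.0" --pt "0.001 0.136 0.032 0 0 0 0.0" --pt "0.001 0.136 0.05 0 0 0 0.0" --pt "0.001 0.136 0.068 0 0 0 0.0" --pt "0.001 0.136 0.086 0 0 0 0.0" --pt "0.001 0.136 0.104 0 0 0 0.0" --pt "0.001 0.136 0.12 0 0 0 0.0" --pt "0.001 0.136 0.132 0 0 0 0.0" --pt "0.001 0.136 0.139 0 0 0 0.0" --pt "0.001 0.136 0.139 0 0 0 0.0" --squeeze 30

```text
clock: 50.7
eef_pos: [0.5233, 0.3667, 0.0917]
orientation: [0.508, -0.504, 0.493, -0.494]
force: [0.7, 4.4, 5.1]
opening: 0.0087
```

Emit:
jog_arm --pt "0 0 0.002 0 0 0 0.0" --pt "0 0 0.004 0 0 0 0.0" --pt "0 0 0.004 0 0 0 0.0"

```text
clock: 51.0
eef_pos: [0.5262, 0.3668, 0.0917]
orientation: [0.508, -0.505, 0.493, -0.493]
force: [-1.0, 4.1, 5.7]
opening: 0.0089
```

Emit:
jog_arm --pt "0 0 0.001 0 0 0 0.0" --pt "0 0 0.002 0 0 0 0.0" --pt "0 0 0.002 0 0 0 0.0"

```text
clock: 51.3
eef_pos: [0.5262, 0.3668, 0.0917]
orientation: [0.507, -0.506, 0.494, -0.492]
force: [-10.9, 3.2, 12.4]
opening: 0.0086
```

At the stop (x force −11 N): shut. Release, lift away and check.

Emit:
jog_arm --pt "0 0 0 0 0 0 0.04" --pt "0 0 0 0 0 0 0.05" --pt "0 0 0 0 0 0 0.05" --pt "0 0 0 0 0 0 0.05" --pt "0 -0.05 0 0 0 0 0.05" --pt "0 -0.1 0 0 0 0 0.05" --pt "0 -0.15 0 0 0 0 0.05" --pt "0 -0.2 0 0 0 0 0.05" --pt "0.13 -0.23 -0.02 0 0 0 0.05" --pt "0.13 -0.23 -0.02 0 0 0 0.05" --pt "0.13 -0.23 -0.02 0 0 0 0.05" --pt "0.13 -0.23 -0.02 0 0 0 0.05" --pt "0.13 -0.23 -0.02 0 0 0 0.05"

```text
clock: 52.6
eef_pos: [0.5108, 0.2341, 0.3198]
orientation: [0.506, -0.506, 0.494, -0.494]
force: [-0.4, 0.7, -0.6]
opening: 0.0502
```

```bash
python3 - <<'E'
import h; from h import *
h.TH=150
f=grab_frame("wrist"); g=grab_frame("scene"); print(sense()["eef_pos"])
print("handle",rec(g,"drawer_handle"),rec(f,"drawer_handle"))
q=proj(g,[[.526,.366,.112],[.380,.362,.112]]).astype(int); print("bar pix",[g["frame"][v-2:v+3,u-6:u+7].max() for u,v in q])
print("blue",[x for x in rec(g,"blue1_mid")])
for i in(-.052,.052):
  for j in (0,.056,-.056): print((round(.4985+i,4),round(.041+j,4)),fit(f,(.4985+i,.041+j),.006,.05,[0,np.pi]))
E
```

```text
[0.51037533 0.23520842 0.31875946]
handle [(0.57, [0.531, 0.365, 0.109], [401, 303])] [(0.6, [0.592, 0.333, 0.052], [354, 84])]
bar pix [np.uint8(167), np.uint8(186)]
blue [(0.7, [0.319, -0.132, 0.029], [278, 176]), (0.65, [0.294, 0.322, 0.033], [416, 240]), (0.61, [0.292, -0.255, 0.036], [252, 154]), (0.6, [0.578, -0.319, 0.192], [166, 169]), (0.54, [0.346, 0.209, 0.022], [371, 236]), (0.51, [0.56, 0.105, 0.04], [301, 270])]
(0.4465, 0.041) ([0.4619, 0.0462], np.float64(25.7), np.float64(0.558))
(0.4465, 0.097) ([0.4601, 0.0931], np.float64(111.7), np.float64(0.626))
(0.4465, -0.015) ([0.4651, -0.0169], np.float64(166.0), np.float64(0.257))
(0.5505, 0.041) ([0.5492, 0.0406], np.float64(1.1), np.float64(0.724))
(0.5505, 0.097) ([0.5491, 0.095], np.float64(8.2), np.float64(0.736))
(0.5505, -0.015) ([0.5484, -0.0162], np.float64(179.9), np.float64(0.629))
```

```bash
python3 -c "
from h import *
print(job_done())"
```

```text
the job is handed in; nothing more can be done
None
```

I finished the job and handed it in at about 53 s on the robot's clock, inside the 210 s limit. `job_done()` reports no verdict.

**What was done:**
- **Blue rack:** I took it out of the tray and hung it by its handle on the hook.
- **Drawer:** I opened it, put its white rack in a tray bay, and later pushed it shut against the stop.
- **Bench racks:** all three went into bays of their own. One had been knocked about 27 mm, so I located it again before gripping it.

**Last checks that agreed:**
- The last picture I viewed, taken just before I shut the drawer, showed six upright white racks matching the model outlines. Blue was hanging on the hook, and blue2 and green were standing in the drawer.
- When I pushed the drawer home, the force rose to 11 N at the stop. The handle was then detected at (.531, .365), within 1 mm of its spot at the start.
- The final silhouette fits for the three far bays (x ≈ .55) put those racks within about 3 mm of the bay centres.

**Checks that failed or are open:**
- The final fits for the three near bays (x ≈ .45) were poor (overlap 0.26–0.63), probably because neighbouring racks overlap in that view. For those I rely on the picture.
- The last bench rack met 19 N as it was set down, against 4–7 N for the others. The picture still showed it seated.
- Late in the run, the detector put one brown look-alike rack about 30 mm from where it was at the start. I don't know whether it moved or this is detector error; it isn't a listed item.
- I didn't look inside the drawer again after shutting it.

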